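Watchmaker's bench: hang up the rinsing basket and register the bar blanks

TASK

First clear the empty rinsing basket off the registering plate by hanging it by its bail on the hook of the drip stand. Then put each brass bar blank on the bench into a bay of its own on the plate (any bay), its length running front to back, and push it home so that its end is flush against the rear fence and its long side flush against that bay's side stop. Leave the cushion, loupe, tweezers and other things on the bench where they are.

Things in the scene. Friction and masses are not known exactly. Their poses are not given: they have to be found in the camera images.
- plate: Fixed steel registering plate, 125 (x) by 340 (y) by 10 mm; origin under its centre. Dark fence along its far (+x) edge, 8 mm high, inner face at x = 52.5 mm. Four side stops (ribs 8 mm wide, 8 mm high) run from the fence forward to x = 22.5 mm; their -y faces, which register, are at y = 156, 68, -20, -108 mm. Each bay is on the -y side of its stop, 80 mm wide (the last 62).
- nest0 (a point): Inner corner of bay 1 of 4 (from the plate's +y end), plate axes: x = 0 is the face of the fence, y = 0 the face of the side stop, z = 0 the plate's top face. A flush blank spans x -60..0, y -24..0 mm, centre at (-30, -12, +6) mm.
- nest1 (a point): Inner corner of bay 2 of 4 (from the plate's +y end), plate axes: x = 0 is the face of the fence, y = 0 the face of the side stop, z = 0 the plate's top face. A flush blank spans x -60..0, y -24..0 mm, centre at (-30, -12, +6) mm.
- nest2 (a point): Inner corner of bay 3 of 4 (from the plate's +y end), plate axes: x = 0 is the face of the fence, y = 0 the face of the side stop, z = 0 the plate's top face. A flush blank spans x -60..0, y -24..0 mm, centre at (-30, -12, +6) mm.
- nest3 (a point): Inner corner of bay 4 of 4 (from the plate's +y end), plate axes: x = 0 is the face of the fence, y = 0 the face of the side stop, z = 0 the plate's top face. A flush blank spans x -60..0, y -24..0 mm, centre at (-30, -12, +6) mm.
- blank0: Brass bar blank, 60 (x) by 24 (y) by 12 (z) mm, about 0.15 kg, lying flat, with two small dark dimples on its top; origin at its centre (6 mm above what it lies on), x along its length. All blanks are alike and may be turned end for end. Three or four are present; an absent one reads None from the start.
- blank1: Brass bar blank, 60 (x) by 24 (y) by 12 (z) mm, about 0.15 kg, lying flat, with two small dark dimples on its top; origin at its centre (6 mm above what it lies on), x along its length. All blanks are alike and may be turned end for end. Three or four are present; an absent one reads None from the start.
- blank2: Brass bar blank, 60 (x) by 24 (y) by 12 (z) mm, about 0.15 kg, lying flat, with two small dark dimples on its top; origin at its centre (6 mm above what it lies on), x along its length. All blanks are alike and may be turned end for end. Three or four are present; an absent one reads None from the start.
- blank3: Brass bar blank, 60 (x) by 24 (y) by 12 (z) mm, about 0.15 kg, lying flat, with two small dark dimples on its top; origin at its centre (6 mm above what it lies on), x along its length. All blanks are alike and may be turned end for end. Three or four are present; an absent one reads None from the start.
- basket: Empty wire basket, 72 (x) by 64 (y) by 40 mm, 0.13 kg, standing on the plate at the start; origin under its centre. A rigid 6 mm wire bail rises from its two y sides and crosses over the middle along y, axis 105 mm up; the hook passes below it along x (window 55 mm wide, 62 mm high above the rim). A square black grip, 14 by 14 mm, stands on the bail's middle, 108 to 144 mm up.
- bail (a point): Middle of the bail's cross wire (on its axis), 105 mm above the basket's underside; the basket's axes, the wire runs along y.
- stand: Fixed drip stand; origin under its 14 mm post, on the bench. Base 150 by 100 by 12 mm (x -120 to +30 mm). At 200 mm height a straight round arm, 8 mm thick, runs from the post towards the stand's -x and ends 112 mm from the post in an upturned tip whose top is at 222 mm. On the left or the right of the bench.
- hook (a point): On the axis of the stand's hook arm, 200 mm high, 80 mm from the post towards the tip (the tip is 32 mm further to -x). Axes are the stand's: +x towards the post. A hung bail lies across the arm with its axis 7 mm above this point.
- magnifier: Fixed magnifier on a stand, obstacle: base 100 mm across, 12 mm post 255 mm high, lens 84 mm across held 130 mm to +x of the post at 245 mm. Stands on the other side of the bench from the drip stand. Origin under the post.
- cushion: Bystander: black rubber casing cushion, 62 mm across, 18 mm high; origin under its centre. Stands among the blanks.
- loupe: Bystander: black eye loupe, 34 mm across, 30 mm high; origin under its centre.
- tweezers: Bystander: steel tweezers, 120 mm long, 8 mm high, lying along its x; origin under its middle.

How it is judged:
By the outcome, as a careful person would: the job done as asked, in the order asked, and still so for the second after the job is handed in, with the robot touching nothing.
Of blank0, blank1, blank2, blank3 only 3 to 4 are there at a start; the rules pass over those that are not, and their reading is None.
At some moment in a run one of blank0, blank1, blank2, blank3 may be knocked a few centimetres aside while the robot is not near it.
Once in a run the grip may slacken for a moment while it holds something.
It also fails if it takes over 210 s, if anything falls off the work surface, if the arm or the gripper's body presses on something with over 40 N, if the wrist force passes 120 N, or if a joint passes its speed limit or range.

ROBOT

A 7-joint arm with a two-finger parallel gripper is mounted at the origin on the work surface. World frame = base frame: x ahead of the robot, y to its left, z up, the work surface at z = 0. Lengths are in m, angles in rad, forces in N, time in s.
With the tool pointing down it reaches from about 0.425 to 0.95 m from the base axis. Payload 16.7 kg.
Tool frame: the origin (TCP) lies on the mounting face of the last link; the fingertips stand 199 mm ahead of it and the grasp point (between the pads) lies 180 mm ahead of it; z points along the fingers, y is the line along which they close (so a half turn about z gives the same grasp; the last joint's range is limited). The gripper opens to 94 mm and grips with 3 to 60 N. Pads are 16 mm wide; open, the fingers measure 119 mm over their backs; the gripper's body (75 mm by 177 mm) begins 78 mm behind the grasp point.
Start: joints at [-1.298, 0.426, 0.074, 1.606, -0.034, 1.111, -0.067], TCP at [0.276, 0.616, 0.405] pointing down, gripper open.
Joint ranges: [-2.85, 2.85], [-0.5, 2.14], [-1.23, 1.37], [0.21, 2.46], [-1.02, 4.16], [0.16, 2.05], [-2.73, 2.73]. Speed limits (rad/s): [1.89, 1.89, 2.39, 2.39, 3.01, 3.01, 3.01].

INTERFACE

Orientations are given as [roll, pitch, yaw] about the fixed x, y, z axes, in that order (R = Rz(yaw) Ry(pitch) Rx(roll)).
In Python, from workcell import manip gives the robot as it stands.
- The arm moves only by the tool servo_tool, never from a script. Its argument "steps" is a list of rows, each an object with "grip": the closure, from -1 (fully open) to 1 (shut); "slide": the shift along the tool's x, y, z each as a share of 0.03 m, from -1 to 1, a list of three; "turn": the turn, a rotation vector about the tool's x, y, z each as a share of 0.12 rad, from -1 to 1, a list of three. In form: [{"grip": grip, "slide": [dx, dy, dz], "turn": [rx, ry, rz]}, ...]. A call has exactly 5 rows; each row shifts and turns the commanded pose from where the row before left it, along the tool's axes as they then stand; what a row does not reach is not made up. A row lasts 1/8 s, in which the tool goes at most 62.5 mm and 10.7 degrees, less where a joint would pass 70% of its speed; a pose out of reach is approached as far as the arm can. A call with a number of a shift or a turn outside -1 to 1 is refused whole. A call with a gripper value outside its range is refused whole. The fingers move at their own pace and stop on an object; "squeeze" is the grip in N (left out, the last holds). Time passes only in rows, so rows that do not move let the fingers close, or fill a call up. It gives the time, the measured TCP pose, the force, the opening and the grip force at its end, in the units of the state.
- manip.get_state(): the state, without advancing time (a new reading comes with each control period).
- manip.get_image(name): name is "scene" or "side" or "wrist"; returns the picture (480x640x3 uint8, blue, green, red); there is no depth.
- manip.camera_model(name): a dict with "mtx" (3x3 intrinsics, pixels), "k1" (the pictures are not rectified: a ray, as slopes to the right and down, at radius r is drawn at 1 + k1 r^2 times it, then the intrinsics apply), "rvec" (rotation vector, rad) and "tvec" (3), from world to camera coordinates, as OpenCV has them; the wrist camera has in their place "tool_from_camera" (4x4, takes a point from camera to tool coordinates, whose origin is the TCP and whose axes are the flange's). Camera axes: x right, y down, z forward; pixel columns grow to the right and rows downward; lengths in m; the calibration is good to about 2 mm. A picture is of the moment at which its call begins: read the wrist's pose just before it. camera_model takes no time and is no camera call.
- manip.close_job(): hands the job in; it is judged then, once.
Trained networks look in the newest picture that a camera, given by its name, has taken for a name from the list of things; names that differ only in an ending like _2 or _b are one class to them, and where a whole thing is asked for, a point or a joint stands for the part that bears it (a point fixed in the world has none). Each returns a list of dicts, best first, with "confidence" (0 to 1); they miss things now and then, are a little off and sometimes report something else, mostly with a low value. They report only what shows in the picture. A call takes as long as a camera call.
- manip.spot_in(thing, camera): "extent" ([left, top, width, height] in pixels, round what is visible of it).
The state is a dict: "time": time; "joint_pos": joint angles; "dq": joint speeds; "joint_torque": joint torques, N m; "tcp_pos": TCP position; "tcp_rot": TCP orientation; "wrist_force": force on the tool from outside, world axes, zero at the start; "wrist_torque": the same for the moment, N m; "grip_width": opening from 0.0 (shut) to 1.0 (fully open); "grasp_force": force on a finger pad.
Only numpy, scipy, OpenCV 4.12 (cv2) and the standard library are available. Lean on these libraries where they do the work, as an engineer would, in place of code of your own. Each camera call takes 0.05 s, during which the arm holds its last target. There are 200 camera calls.

## Working session

There is one attempt and no reset: what is moved stays moved. The work goes in short steps, Python scripts to look and compute and a tool call to move; the robot and the scene stay as the last step left them, time stands still between calls to the robot, and variables do not carry over. Pictures are saved under pics/ and viewed, at most 14 in all, crops included, and the job is handed in when it is done.

Besides the shell and the picture viewer there is one more tool, called as a command line: name --argument value ..., lists and objects as JSON in quotes. servo_tool: Moves the arm, as the interface text tells. Shift numbers are shares of 0.03 m and turn numbers shares of 0.12 rad, none past 1 either way. Its arguments: {"type":"object","properties":{"steps":{"type":"array","items":{"type":"object","properties":{"grip":{"type":"number"},"slide":{"type":"array","items":{"type":"number"}},"turn":{"type":"array","items":{"type":"number"}}}}},"squeeze":{"type":"number"}},"required":["steps"]}

```bash
mkdir -p pics
cat > h.py <<'E'
import numpy as np, cv2
from scipy.spatial.transform import Rotation as R
from workcell import manip
def snap(cam,name=None):
    s=manip.get_state(); im=manip.get_image(cam)
    if name: cv2.imwrite('pics/%s.png'%name,im)
    return s,im
def model(cam,s=None):
    c=manip.camera_model(cam); K=np.array(c['mtx'])
    if cam=='wrist':
        T=np.eye(4);T[:3,:3]=R.from_euler('xyz',s['tcp_rot']).as_matrix();T[:3,3]=s['tcp_pos']
        W=T@np.array(c['tool_from_camera'])
    else:
        M=np.eye(4);M[:3,:3]=cv2.Rodrigues(np.array(c['rvec'],float))[0];M[:3,3]=np.ravel(c['tvec']);W=np.linalg.inv(M)
    return K,c['k1'],W
def to_world(px,z,m):
    K,k1,W=m; px=np.atleast_2d(np.array(px,float))
    n=cv2.undistortPoints(px[:,None],K,np.array([k1,0,0,0.]))[:,0]
    d=np.c_[n,np.ones(len(n))]@W[:3,:3].T; o=W[:3,3]
    return o+d*((z-o[2])/d[:,2])[:,None]
def to_px(P,m):
    K,k1,W=m; M=np.linalg.inv(W)
    return cv2.projectPoints(np.atleast_2d(np.array(P,float)),cv2.Rodrigues(M[:3,:3])[0],M[:3,3],K,np.array([k1,0,0,0.]))[0][:,0]
E
python3 - <<'E'
from h import *
s=manip.get_state(); print({k:np.round(v,3) for k,v in s.items()})
for c in ['scene','side','wrist']:
    s,im=snap(c,c+'0'); m=model(c,s); print(c,m[2].round(3).tolist(),m[0][0,0],m[1])
    for t in ['plate','blank0','basket','bail','stand','hook','magnifier','cushion','loupe','tweezers']:
        print(t,[(np.round(d['extent']).astype(int).tolist(),round(d['confidence'],2)) for d in manip.spot_in(t,c)[:6]])
E
```

```text
{'time': np.float64(0.0), 'joint_pos': array([-1.298,  0.427,  0.074,  1.607, -0.034,  1.111, -0.067]), 'dq': array([-0.001,  0.002,  0.   , -0.002, -0.001, -0.001,  0.   ]), 'joint_torque': array([-1.0000e-03, -9.3584e+01,  3.6660e+00, -4.5417e+01, -4.9000e-02,
        2.0000e-02,  0.0000e+00]), 'tcp_pos': array([0.276, 0.616, 0.404]), 'tcp_rot': array([-3.14,  0.  ,  2.72]), 'wrist_force': array([ 0.054,  0.252, -0.702]), 'wrist_torque': array([-0.004, -0.056,  0.036]), 'grasp_force': np.float64(0.0), 'grip_width': np.float64(1.001)}
scene [[0.611, 0.407, -0.679, 1.343], [0.792, -0.334, 0.512, -0.577], [-0.018, -0.85, -0.526, 0.731], [0.0, 0.0, 0.0, 1.0]] 490.7440922127762 -0.08430771345799253
plate [([259, 259, 150, 81], 0.55)]
blank0 [([277, 251, 27, 11], 0.73), ([350, 220, 23, 10], 0.66), ([305, 232, 29, 10], 0.5)]
basket [([308, 238, 32, 66], 0.96)]
bail [([305, 237, 36, 69], 0.74)]
stand [([110, 244, 74, 134], 0.66)]
hook [([110, 247, 74, 130], 0.58)]
magnifier [([417, 146, 84, 88], 0.73), ([257, 261, 154, 79], 0.64), ([280, 250, 23, 12], 0.15)]
cushion [([232, 263, 22, 17], 0
[... 349 characters left out ...]
9, 21, 21], 0.71), ([380, 314, 26, 19], 0.57)]
basket [([295, 231, 38, 56], 0.66)]
bail [([294, 232, 35, 51], 0.95)]
stand [([303, 376, 42, 6], 0.69), ([324, 118, 53, 75], 0.59)]
hook [([326, 117, 53, 72], 0.9)]
magnifier [([216, 355, 134, 118], 0.66)]
cushion [([375, 236, 23, 24], 0.91), ([314, 207, 16, 15], 0.28)]
loupe [([315, 206, 14, 13], 0.65)]
tweezers [([262, 232, 73, 112], 0.61), ([307, 375, 37, 6], 0.45)]
wrist [[0.411, 0.874, 0.26, 0.2], [0.912, -0.394, -0.116, 0.65], [0.001, 0.284, -0.959, 0.385], [0.0, 0.0, 0.0, 1.0]] 401.5297754748963 -0.05608673937330351
plate []
blank0 []
basket []
bail []
stand []
hook []
magnifier [([247, 453, 77, 25], 0.58)]
cushion []
loupe []
tweezers []
```

View pics/scene0.png

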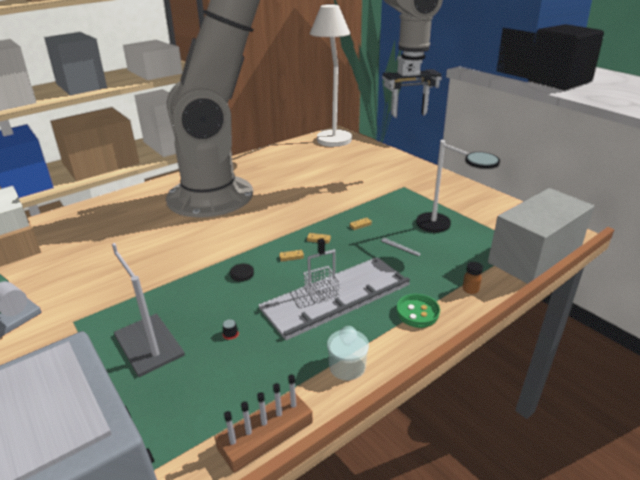

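View pics/side0.png

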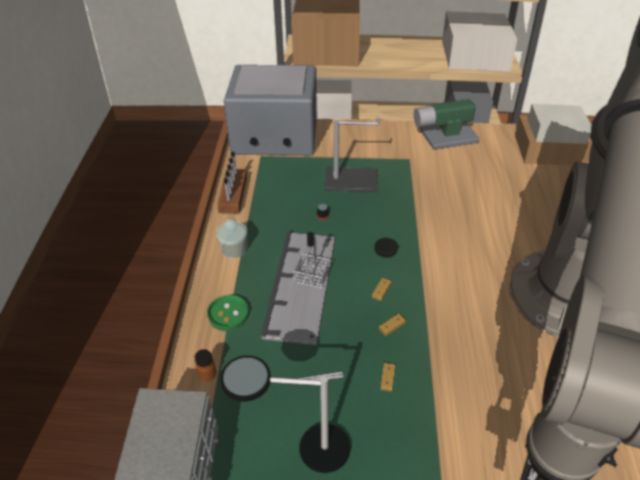

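The bench has three blanks (scene px 290,256; 319,237; 361,224). The basket stands on the plate at 321,275, the drip stand is at -y (147,345) and the magnifier at +y (433,222). Next I'll get rough positions.

Run:
```python
from h import *
ms,md=model('scene'),model('side')
f=lambda p,z,m:to_world(p,z,m)[:,:2].round(3).tolist()
print('blanks sc',f([(290.5,256),(319,237.5),(361.5,224.5)],.006,ms))
print('blanks sd',f([(382,289),(392,324),(387,376)],.006,md))
print('plate corners sc',f([(260,308),(280,333),(409,282),(380,260)],.012,ms))
print('plate corners sd',f([(291,233),(335,236),(316,344),(264,340)],.012,md))
print('grip top sc',f([(321,241)],.154,ms),f([(311,236)],.154,md))
print('stand: base corners',f([(113,340),(150,318),(184,349),(145,371)],.012,ms),f([(327,168),(377,170),(378,191),(327,191)],.012,md))
print('hook tip/post top',f([(115,247),(137,280)],.205,ms),f([(379,122),(337,122)],.205,md))
print('mag base',f([(433,222)],0.005,ms),f([(325,447)],.005,md),'lens',f([(482,159)],.245,ms),f([(246,377)],.245,md))
print('cushion',f([(242,272)],.009,ms),'loupe',f([(230,331)],.015,ms),'tw',f([(401,247)],.004,ms))
```

```text
blanks sc [[0.457, 0.001], [0.433, 0.113], [0.455, 0.25]]
blanks sd [[0.456, 0.004], [0.436, 0.109], [0.451, 0.249]]
plate corners sc [[0.59, -0.175], [0.685, -0.185], [0.733, 0.152], [0.623, 0.162]]
plate corners sd [[0.69, -0.176], [0.574, -0.169], [0.606, 0.175], [0.722, 0.169]]
grip top sc [[0.633, -0.033]] [[0.625, -0.02]]
stand: base corners [[0.485, -0.475], [0.467, -0.386], [0.602, -0.366], [0.61, -0.453]] [[0.605, -0.459], [0.457, -0.455], [0.457, -0.357], [0.601, -0.352]]
hook tip/post top [[0.453, -0.413], [0.589, -0.417]] [[0.463, -0.416], [0.577, -0.411]]
mag base [[0.575, 0.421]] [[0.577, 0.415]] lens [[0.703, 0.42]] [[0.707, 0.413]]
cushion [[0.442, -0.136]] loupe [[0.617, -0.266]] tw [[0.607, 0.256]]
```

servo_tool --steps '[{"grip":-1,"slide":[0,0,-1],"turn":[0,0,-0.7]},{"grip":-1,"slide":[0,0,-1],"turn":[0,0,-0.7]},{"grip":-1,"slide":[0,0,-1],"turn":[0,0,-0.7]},{"grip":-1,"slide":[0,0,-1],"turn":[0,0,-0.7]},{"grip":-1,"slide":[0,0,-0.5],"turn":[0,0,0]}]' --squeeze 25

```text
time: 2.28
tcp_pos: [0.2765, 0.6158, 0.5413]
tcp_rot: [3.14, 0.0, 3.055]
wrist_force: [0.2, 0.3, -0.3]
grip_width: 0.998
grasp_force: 0.0
```

servo_tool --steps '[{"grip":-1,"slide":[-0.5,-1,0],"turn":[0,0,0]},{"grip":-1,"slide":[-0.5,-1,0],"turn":[0,0,0]},{"grip":-1,"slide":[-0.5,-1,0],"turn":[0,0,0]},{"grip":-1,"slide":[-0.5,-1,0],"turn":[0,0,0]},{"grip":-1,"slide":[-0.5,-1,0],"turn":[0,0,0]}]'

```text
time: 2.9
tcp_pos: [0.3385, 0.4588, 0.539]
tcp_rot: [-3.141, -0.0, 3.053]
wrist_force: [-0.0, -0.5, -0.4]
grip_width: 0.999
grasp_force: 0.0
```

servo_tool --steps '[{"grip":-1,"slide":[-0.5,-1,0],"turn":[0,0,0]},{"grip":-1,"slide":[-0.5,-1,0],"turn":[0,0,0]},{"grip":-1,"slide":[-0.5,-1,0],"turn":[0,0,0]},{"grip":-1,"slide":[-0.5,-1,0],"turn":[0,0,0]},{"grip":-1,"slide":[-0.5,-1,0],"turn":[0,0,0]}]'

```text
time: 3.52
tcp_pos: [0.4003, 0.3029, 0.5392]
tcp_rot: [-3.141, -0.0, 3.053]
wrist_force: [0.4, 0.5, -0.3]
grip_width: 0.999
grasp_force: 0.0
```

servo_tool --steps '[{"grip":-1,"slide":[-0.5,-1,0],"turn":[0,0,0]},{"grip":-1,"slide":[-0.5,-1,0],"turn":[0,0,0]},{"grip":-1,"slide":[-0.5,-1,0],"turn":[0,0,0]},{"grip":-1,"slide":[-0.5,-1,0],"turn":[0,0,0]},{"grip":-1,"slide":[-0.5,-1,0],"turn":[0,0,0]}]'

```text
time: 4.15
tcp_pos: [0.4621, 0.1471, 0.5392]
tcp_rot: [-3.141, -0.001, 3.053]
wrist_force: [0.3, 0.2, 0.6]
grip_width: 1.0
grasp_force: 0.0
```

servo_tool --steps '[{"grip":-1,"slide":[-0.2,-1,0],"turn":[0,0,0]},{"grip":-1,"slide":[-0.2,-1,0],"turn":[0,0,0]},{"grip":-1,"slide":[-0.2,-1,0],"turn":[0,0,0]},{"grip":-1,"slide":[-0.2,-0.8,0],"turn":[0,0,0]},{"grip":-1,"slide":[0,0,0],"turn":[0,0,0]}]'

```text
time: 4.78
tcp_pos: [0.4761, 0.031, 0.5394]
tcp_rot: [-3.142, -0.0, 3.051]
wrist_force: [-0.1, 0.4, -0.5]
grip_width: 1.0
grasp_force: 0.0
```

Run:
```python
from h import *
s,im=snap('wrist','w1'); m=model('wrist',s); print(s['tcp_pos'],s['tcp_rot'],m[2].round(3).tolist())
for t in ['plate','blank0','basket','bail','stand','hook','cushion','loupe']:
    print(t,[(np.round(d['extent']).astype(int).tolist(),round(d['confidence'],2)) for d in manip.spot_in(t,'wrist')[:5]])
```

```text
[0.47607302 0.03096331 0.53938718] [-3.14153449e+00 -3.25376055e-04  3.05092181e+00] [[0.092, 0.955, 0.283, 0.393], [0.996, -0.088, -0.025, 0.038], [0.001, 0.284, -0.959, 0.519], [0.0, 0.0, 0.0, 1.0]]
plate [([192, 268, 245, 86], 0.74)]
blank0 [([280, 158, 50, 32], 0.97), ([476, 143, 50, 19], 0.73), ([366, 126, 44, 45], 0.7), ([192, 267, 246, 88], 0.59)]
basket [([258, 272, 66, 94], 0.62)]
bail [([262, 272, 60, 92], 0.88), ([584, 197, 56, 76], 0.74), ([491, 225, 19, 82], 0.65)]
stand [([0, 204, 65, 104], 0.79)]
hook [([0, 203, 68, 105], 0.89)]
cushion [([168, 149, 57, 52], 0.81)]
loupe [([114, 285, 28, 30], 0.63)]
```

View pics/w1.png

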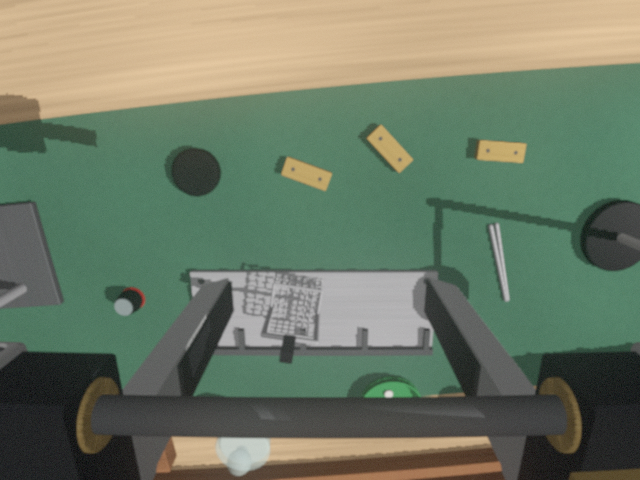

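The wrist view shows the basket grip at px (288,350), the plate spanning (192..437, 270..353), blanks at (306,173), (389,148) and (501,152), and the cushion at (196,171).

Run:
```python
from h import *
im=cv2.imread('pics/w1.png'); s=manip.get_state(); m=model('wrist',s)
print('grip',to_world([(287,361)],.154,m).round(4),to_world([(290,337)],.118,m).round(4))
hsv=cv2.cvtColor(im,cv2.COLOR_BGR2HSV)
b=cv2.inRange(hsv[100:210],(12,90,110),(32,255,255))
for c in cv2.findContours(b,0,2)[0]:
    if cv2.contourArea(c)>300:
        (x,y),wh,a=cv2.minAreaRect(c); p=cv2.boxPoints(((x,y+100),wh,a)); w=to_world(p,.012,m)[:,:2]
        e=[w[1]-w[0],w[2]-w[1]]; L=max(e,key=np.linalg.norm); print('blank',w.mean(0).round(4),[np.linalg.norm(v).round(4) for v in e],'yaw',np.degrees(np.arctan2(L[1],L[0])).round(1))
print('plate near edge',to_world([(193,271),(430,271)],.010,m)[:,:2].round(4))
print('fence top back edge',to_world([(215,354),(432,353)],.018,m)[:,:2].round(4))
c=im[255:370,180:450]; cv2.imwrite('pics/c1.png',cv2.resize(c,None,fx=2.9,fy=2.9,interpolation=2))
```

```text
grip [[ 0.6329 -0.0249  0.154 ]] [[ 0.6255 -0.0241  0.118 ]]
blank [0.4572 0.0056] [np.float64(0.0245), np.float64(0.06)] yaw 64.8
blank [0.4495 0.2521] [np.float64(0.0243), np.float64(0.0619)] yaw 81.9
blank [0.4355 0.112 ] [np.float64(0.0245), np.float64(0.06)] yaw 40.1
blank [ 0.3458 -0.3453] [np.float64(0.0523), np.float64(0.0281)] yaw 83.2
plate near edge [[ 0.5759 -0.162 ]
 [ 0.6039  0.1605]]
fence top back edge [[ 0.7023 -0.1512]
 [ 0.7278  0.1603]]
```

View pics/c1.png

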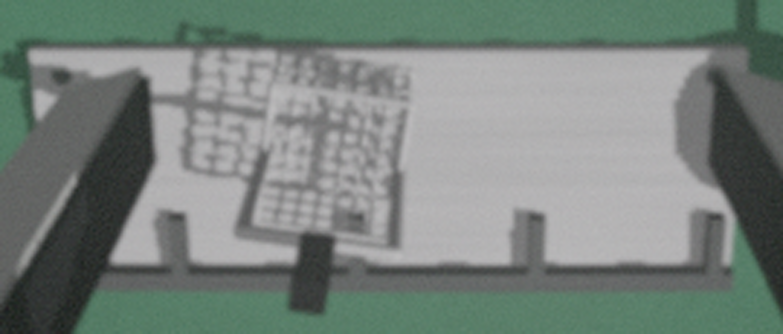

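servo_tool --steps '[{"grip":-1,"slide":[-1,-0.27,0],"turn":[0,0,0]},{"grip":-1,"slide":[-1,-0.27,0],"turn":[0,0,0]},{"grip":-1,"slide":[-1,-0.27,0],"turn":[0,0,0]},{"grip":-1,"slide":[-1,-0.28,0],"turn":[0,0,0]},{"grip":-1,"slide":[-1,-0.28,0],"turn":[0,0,0]}]'

```text
time: 5.85
tcp_pos: [0.623, -0.0213, 0.5395]
tcp_rot: [-3.141, -0.0, 3.056]
wrist_force: [-0.4, 0.2, 0.6]
grip_width: 1.001
grasp_force: 0.0
```

servo_tool --steps '[{"grip":-1,"slide":[-0.25,0,1],"turn":[0,0,0.6]},{"grip":-1,"slide":[0,0,1],"turn":[0,0,0]},{"grip":-1,"slide":[0,0,1],"turn":[0,0,0]},{"grip":-1,"slide":[0,0,1],"turn":[0,0,0]},{"grip":-1,"slide":[0,0,0],"turn":[0,0,0]}]'

```text
time: 6.48
tcp_pos: [0.6291, -0.0214, 0.4179]
tcp_rot: [-3.14, -0.004, 2.984]
wrist_force: [0.1, 0.3, 0.5]
grip_width: 1.003
grasp_force: 0.0
```

Run:
```python
from h import *
s,im=snap('wrist','w2'); m=model('wrist',s); print(s['tcp_pos'],s['tcp_rot'])
print(to_px([(0.629,-.0245,.154),(0.629,-.0245,.118)],m))
for t in ['basket','bail','hook']: print(t,manip.spot_in(t,'wrist')[:2])
```

```text
[ 0.62909362 -0.02141338  0.41785785] [-3.14042902 -0.00350215  2.98405586]
[[324.76388592 255.39519922]
 [325.23164054 239.31129141]]
basket [{'extent': [270.7, 166.6, 93.5, 98.2], 'confidence': 0.82}]
bail [{'extent': [275.9, 168.8, 91.8, 94.8], 'confidence': 0.68}]
hook [{'extent': [0.0, 221.5, 9.4, 16.7], 'confidence': 0.59}]
```

View pics/w2.png

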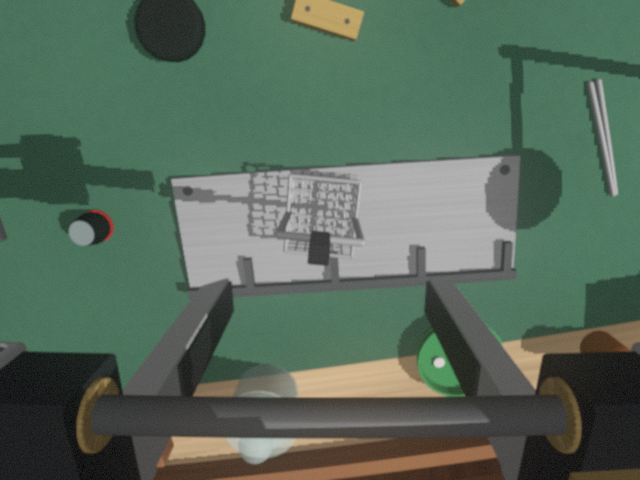

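servo_tool --steps '[{"grip":-1,"slide":[0,-0.2,0.7],"turn":[0,0,0.5]},{"grip":-1,"slide":[0,0,0.9],"turn":[0,0,0]},{"grip":-1,"slide":[0,0,0.9],"turn":[0,0,0]},{"grip":-1,"slide":[0,0,0.7],"turn":[0,0,0]},{"grip":-1,"slide":[0,0,0],"turn":[0,0,0]}]'

```text
time: 7.3
tcp_pos: [0.6285, -0.0277, 0.3235]
tcp_rot: [-3.141, -0.001, 2.924]
wrist_force: [-0.5, 0.5, 0.9]
grip_width: 1.0
grasp_force: 0.0
```

servo_tool --steps '[{"grip":1,"slide":[0,0,0],"turn":[0,0,0]},{"grip":1,"slide":[0,0,0],"turn":[0,0,0]},{"grip":1,"slide":[0,0,0],"turn":[0,0,0]},{"grip":1,"slide":[0,0,0],"turn":[0,0,0]},{"grip":1,"slide":[0,0,0],"turn":[0,0,0]}]' --squeeze 40

```text
time: 7.92
tcp_pos: [0.6285, -0.0278, 0.3237]
tcp_rot: [-3.142, 0.0, 2.924]
wrist_force: [-0.4, 0.6, 0.9]
grip_width: 0.503
grasp_force: 0.0
```

Run:
```python
from h import *
s={'tcp_pos':[0.62909362,-0.02141338,0.41785785],'tcp_rot':[-3.14042902,-0.00350215,2.98405586]}
m=model('wrist',s); im=cv2.imread('pics/w2.png')
print(to_world([(173,179),(519,157),(289,175)],.010,m)[:,:2].round(4),to_world([(190,292),(515,275)],.018,m)[:,:2].round(4))
cv2.imwrite('pics/c2.png',cv2.resize(im[150:300,165:525],None,fx=2.2,fy=2.2,interpolation=2))
```

```text
[[ 0.5767 -0.1674]
 [ 0.6085  0.1674]
 [ 0.5913 -0.0547]] [[ 0.6925 -0.1777]
 [ 0.7271  0.1563]]
```

View pics/c2.png

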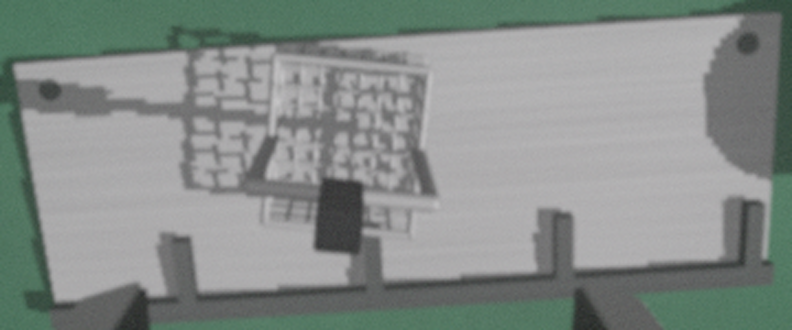

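servo_tool --steps '[{"grip":1,"slide":[0,0,0],"turn":[0,0,0]},{"grip":1,"slide":[0,0,0],"turn":[0,0,0]},{"grip":1,"slide":[0,0,0],"turn":[0,0,0]},{"grip":1,"slide":[0,0,0],"turn":[0,0,0]},{"grip":1,"slide":[0,0,0],"turn":[0,0,0]}]'

```text
time: 8.55
tcp_pos: [0.6285, -0.0278, 0.3236]
tcp_rot: [-3.142, -0.0, 2.924]
wrist_force: [-0.5, 0.7, -0.7]
grip_width: 0.148
grasp_force: 40.0
```

```bash
cat >> h.py <<'E'
from scipy.optimize import least_squares
def fit_plate(px,loc,m,x0=(0.652,-0.005,-0.095)):
    def pr(p):
        c,s=np.cos(p[2]),np.sin(p[2]); L=np.array(loc)
        return to_px(np.c_[p[0]+c*L[:,0]-s*L[:,1],p[1]+s*L[:,0]+c*L[:,1],L[:,2]],m)
    r=least_squares(lambda p:(pr(p)-px).ravel(),x0,x_scale=[.01,.01,.1]); return r.x,r.fun.reshape(-1,2)
E
python3 - <<'E'
from h import *
s={'tcp_pos':[0.62909362,-0.02141338,0.41785785],'tcp_rot':[-3.14042902,-0.00350215,2.98405586]}
m=model('wrist',s)
c=np.array([(14,62),(782,13),(772,283),(753,203),(562,213),(183,238)])/2.2+[165,150]
x,f=fit_plate(c,[(-.0625,-.17,.01),(-.0625,.17,.01),(.0625,.17,.018),(.0225,.16,.018),(.0225,.072,.018),(.0225,-.104,.018)],m)
print(x.round(4),f.round(1).tolist())
E
```

```text
[ 0.6533 -0.0062 -0.0943] [[-0.9, -0.5], [0.1, -0.7], [0.0, 0.1], [1.6, 0.1], [1.2, 1.1], [-2.0, 0.5]]
```

servo_tool --steps '[{"grip":1,"slide":[0,0,-0.7],"turn":[0,0,0]},{"grip":1,"slide":[0,0,-1],"turn":[0,0,0]},{"grip":1,"slide":[0,0,-1],"turn":[0,0,0]},{"grip":1,"slide":[0,0,-1],"turn":[0,0,0]},{"grip":1,"slide":[0,0,-1],"turn":[0,0,0]}]'

```text
time: 9.18
tcp_pos: [0.6284, -0.0279, 0.4656]
tcp_rot: [-3.142, -0.0, 2.924]
wrist_force: [-0.1, -0.5, -1.1]
grip_width: 0.144
grasp_force: 40.0
```

servo_tool --steps '[{"grip":1,"slide":[0,0,-1],"turn":[0,0,-0.5]},{"grip":1,"slide":[0,0,0],"turn":[0,0,-0.5]},{"grip":1,"slide":[0,0,0],"turn":[0,0,-0.5]},{"grip":1,"slide":[0,0,0],"turn":[0,0,-0.5]},{"grip":1,"slide":[0,0,0],"turn":[0,0,0]}]'

```text
time: 9.8
tcp_pos: [0.6285, -0.0279, 0.4946]
tcp_rot: [3.142, -0.0, -3.12]
wrist_force: [0.6, 0.1, -1.4]
grip_width: 0.147
grasp_force: 40.0
```

servo_tool --steps '[{"grip":1,"slide":[0.77,-1,0],"turn":[0,0,0]},{"grip":1,"slide":[0.77,-1,0],"turn":[0,0,0]},{"grip":1,"slide":[0.77,-1,0],"turn":[0,0,0]},{"grip":1,"slide":[0.77,-1,0],"turn":[0,0,0]},{"grip":1,"slide":[0.77,-1,0],"turn":[0,0,0]}]'

```text
time: 10.42
tcp_pos: [0.5155, -0.1814, 0.4947]
tcp_rot: [3.141, 0.0, -3.121]
wrist_force: [0.6, -0.2, -0.4]
grip_width: 0.142
grasp_force: 40.0
```

servo_tool --steps '[{"grip":1,"slide":[0.77,-1,0],"turn":[0,0,0]},{"grip":1,"slide":[0.77,-1,0],"turn":[0,0,0]},{"grip":1,"slide":[0.77,-1,0],"turn":[0,0,0]},{"grip":1,"slide":[0.77,-1,0],"turn":[0,0,0]},{"grip":1,"slide":[0.77,-1,0],"turn":[0,0,0]}]'

```text
time: 11.05
tcp_pos: [0.4033, -0.3338, 0.4948]
tcp_rot: [3.141, 0.0, -3.121]
wrist_force: [0.8, 0.1, -1.7]
grip_width: 0.143
grasp_force: 40.0
```

Run:
```python
from h import *
for c in ['wrist','scene','side']:
    s,im=snap(c,c+'3'); print(c,[(t,[(np.round(d['extent']),d['confidence']) for d in manip.spot_in(t,c)[:2]]) for t in ['hook','basket']])
print(s['tcp_pos'],s['tcp_rot'],s['grip_width'],s['grasp_force'],s['time'])
a=cv2.imread('pics/wrist3.png'); b=cv2.imread('pics/scene3.png')[215:385,95:285]; c=cv2.imread('pics/side3.png')[95:235,290:410]
o=np.zeros((600,800,3),np.uint8); o[:300,:400]=cv2.resize(a,(400,300)); o[:300,420:755]=cv2.resize(b,(335,300)); c=cv2.resize(c,(342,298)); o[302:,0:342]=c
cc=a[150:345,0:290]; o[302:,360:798]=cv2.resize(cc,(438,298)); cv2.imwrite('pics/m3.png',o)
```

```text
wrist [('hook', [(array([205., 232.,  97., 122.]), 0.57)]), ('basket', [(array([259., 184., 135., 156.]), 0.9), (array([206., 233.,  96., 120.]), 0.41)])]
scene [('hook', [(array([112., 246.,  71., 131.]), 0.8)]), ('basket', [(array([124., 173.,  42.,  73.]), 0.81), (array([260., 258., 152.,  80.]), 0.43)])]
side [('hook', [(array([323., 121.,  57.,  70.]), 0.8), (array([261., 230.,  76., 115.]), 0.3)]), ('basket', [(array([390., 115.,  32.,  42.]), 0.59), (array([375., 237.,  22.,  22.]), 0.32)])]
[ 0.40483961 -0.33216513  0.49461664] [ 3.14135732e+00 -1.06873234e-05 -3.11913046e+00] 0.14514271687574823 39.998082518577576 11.35
```

View pics/m3.png

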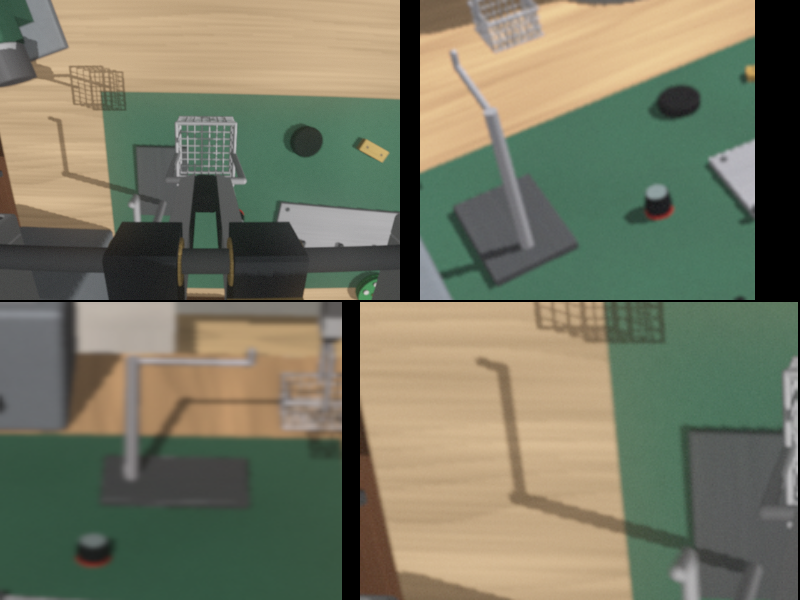

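Run:
```python
from h import *
s=manip.get_state()
obs=[('scene',[(114.8,335.2),(156.3,315.9),(184,353.9),(138.7,376),(114.8,246.2),(135.3,278.5)],[(-.12,-.05,.012),(-.12,.05,.012),(.03,.05,.012),(.03,-.05,.012),(-.112,0,.222),(0,0,.203)]),
('side',[(376.7,169.2),(377,186.6),(325.8,186.6),(326.8,168.3),(378.8,118.5),(336.7,122.7)],[(-.12,-.05,.012),(-.12,.05,.012),(.03,.05,.012),(.03,-.05,.012),(-.112,0,.222),(0,0,.2)]),
('wrist',[(217,234)],[(-.12,-.05,.012)])]
def res(p):
    o=[]
    for c,px,L in obs:
        L=np.array(L);a,b=np.cos(p[2]),np.sin(p[2])
        o.append((to_px(np.c_[p[0]+a*L[:,0]-b*L[:,1],p[1]+b*L[:,0]+a*L[:,1],L[:,2]],model(c,s))-px).ravel())
    return np.concatenate(o)
r=least_squares(res,(.575,-.41,0.),x_scale=[.01,.01,.1]); print(r.x.round(4)); print(r.fun.reshape(-1,2).round(1).tolist())
x,y,t=r.x; print('hook',x-.08*np.cos(t),y-.08*np.sin(t),'tip',x-.112*np.cos(t),y-.112*np.sin(t))
```

```text
[ 0.5802 -0.4179 -0.0124]
[[-1.5, -3.5], [0.8, -2.8], [0.8, -1.9], [-1.3, -1.5], [-1.0, -2.6], [-0.2, 0.3], [-0.6, -1.6], [-0.5, 2.4], [-1.9, 0.7], [-1.1, -2.2], [-1.2, -2.1], [-1.0, -0.6], [-0.7, 1.4]]
hook 0.5002540727564302 -0.41692808388191416 tip 0.46825652442163035 -0.4165319771259185
```

servo_tool --steps '[{"grip":1,"slide":[0,-0.7,0.35],"turn":[0,0,0]},{"grip":1,"slide":[0,-0.7,0.35],"turn":[0,0,0]},{"grip":1,"slide":[0,-0.7,0.35],"turn":[0,0,0]},{"grip":1,"slide":[0,-0.7,0.38],"turn":[0,0,0]},{"grip":1,"slide":[0,0,0],"turn":[0,0,0]}]'

```text
time: 12.12
tcp_pos: [0.4062, -0.4173, 0.4508]
tcp_rot: [3.142, -0.002, -3.12]
wrist_force: [-0.4, 1.1, -1.4]
grip_width: 0.145
grasp_force: 40.0
```

Run:
```python
from h import *
o=np.zeros((600,800,3),np.uint8)
s,a=snap('wrist'); o[:300,:400]=cv2.resize(a[150:390,150:470],(400,300))
s,b=snap('scene'); o[:300,400:800]=cv2.resize(b[170:290,70:230],(400,300))
s,c=snap('side'); o[300:,:400]=cv2.resize(c[70:190,300:460],(400,300))
for k,cam in enumerate(['wrist','scene','side']): # projected bail, hook tip top, hook
    print(cam,to_px([(s['tcp_pos'][0],s['tcp_pos'][1],s['tcp_pos'][2]-.2086),(.467,-.415,.222),(.499,-.415,.2)],model(cam,s)).round(1).tolist())
print(s['tcp_pos'],s['tcp_rot'],s['grip_width']); cv2.imwrite('pics/m4.png',o)
```

```text
wrist [[329.1, 288.9], [329.3, 366.6], [328.2, 387.7]]
scene [[101.8, 221.8], [114.3, 243.0], [122.3, 259.6]]
side [[401.3, 110.3], [378.0, 116.7], [365.7, 123.4]]
[ 0.40642034 -0.41643141  0.45169641] [ 3.14141272e+00 -6.25091107e-04 -3.11923760e+00] 0.14669916021398166
```

View pics/m4.png

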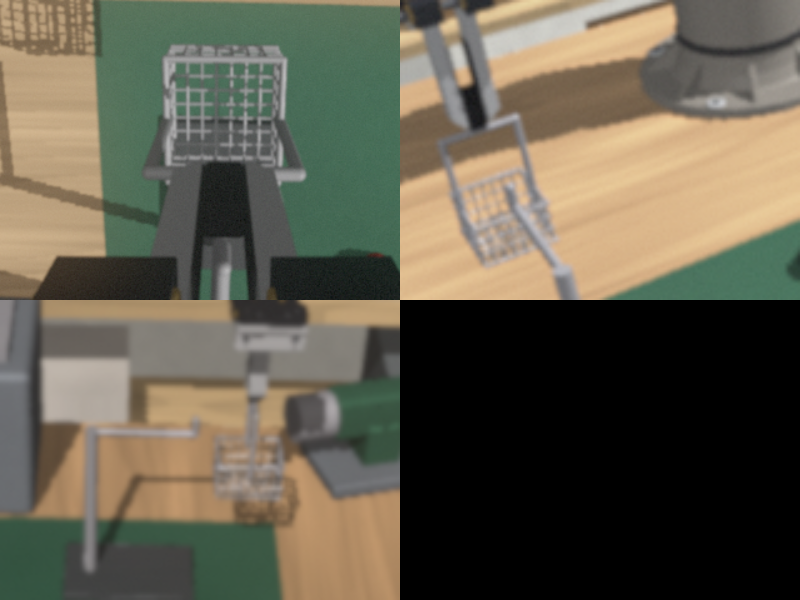

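The basket hangs in front of the hook and is lined up with it. The tip is at px (328,340) in the wrist view and (113,244) in the scene view, which matches the prediction.

servo_tool --steps '[{"grip":1,"slide":[-0.7,0,0],"turn":[0,0,0]},{"grip":1,"slide":[-0.8,0,0],"turn":[0,0,0]},{"grip":1,"slide":[-0.8,0,0],"turn":[0,0,0]},{"grip":1,"slide":[-0.8,0,0],"turn":[0,0,0]},{"grip":1,"slide":[0,0,0],"turn":[0,0,0]}]'

```text
time: 12.9
tcp_pos: [0.5021, -0.4131, 0.4514]
tcp_rot: [3.141, 0.0, -3.116]
wrist_force: [-0.7, 0.6, -0.4]
grip_width: 0.145
grasp_force: 40.0
```

servo_tool --steps '[{"grip":1,"slide":[0,0,0.4],"turn":[0,0,0]},{"grip":1,"slide":[0,0,0.3],"turn":[0,0,0]},{"grip":1,"slide":[0,0,0.2],"turn":[0,0,0]},{"grip":1,"slide":[0,0,0.1],"turn":[0,0,0]},{"grip":1,"slide":[0,0,0],"turn":[0,0,0]}]'

```text
time: 13.52
tcp_pos: [0.499, -0.4149, 0.4217]
tcp_rot: [3.142, -0.0, -3.12]
wrist_force: [-0.7, -1.4, -0.9]
grip_width: 0.147
grasp_force: 40.0
```

servo_tool --steps '[{"grip":1,"slide":[0,0,0.07],"turn":[0,0,0]},{"grip":1,"slide":[0,0,0.05],"turn":[0,0,0]},{"grip":1,"slide":[0,0,0.05],"turn":[0,0,0]},{"grip":1,"slide":[0,0,0],"turn":[0,0,0]},{"grip":1,"slide":[0,0,0],"turn":[0,0,0]}]'

```text
time: 14.15
tcp_pos: [0.4991, -0.4148, 0.4167]
tcp_rot: [-3.142, -0.0, -3.12]
wrist_force: [0.3, 0.2, -0.9]
grip_width: 0.146
grasp_force: 40.0
```

servo_tool --steps '[{"grip":1,"slide":[0,0,0.03],"turn":[0,0,0]},{"grip":1,"slide":[0,0,0.03],"turn":[0,0,0]},{"grip":1,"slide":[0,0,0],"turn":[0,0,0]},{"grip":1,"slide":[0,0,0],"turn":[0,0,0]},{"grip":1,"slide":[0,0,0],"turn":[0,0,0]}]'

```text
time: 14.78
tcp_pos: [0.4991, -0.4148, 0.415]
tcp_rot: [-3.141, 0.0, -3.119]
wrist_force: [-0.8, 0.1, 3.2]
grip_width: 0.148
grasp_force: 40.0
```

servo_tool --steps '[{"grip":1,"slide":[0,0,0.02],"turn":[0,0,0]},{"grip":0.5,"slide":[0,0,0],"turn":[0,0,0]},{"grip":0.2,"slide":[0,0,0],"turn":[0,0,0]},{"grip":0.2,"slide":[0,0,0],"turn":[0,0,0]},{"grip":0.2,"slide":[0,0,0],"turn":[0,0,0]}]'

```text
time: 15.4
tcp_pos: [0.4991, -0.4148, 0.4142]
tcp_rot: [3.142, -0.0, -3.119]
wrist_force: [-0.4, 1.1, -0.1]
grip_width: 0.4
grasp_force: 0.0
```

servo_tool --steps '[{"grip":0.2,"slide":[0,0,-0.3],"turn":[0,0,0]},{"grip":0.2,"slide":[0,0,-0.6],"turn":[0,0,0]},{"grip":0.2,"slide":[0,0,-1],"turn":[0,0,0]},{"grip":0.2,"slide":[0,0,-1],"turn":[0,0,0]},{"grip":0.2,"slide":[0,0,-1],"turn":[0,0,0]}]'

```text
time: 16.02
tcp_pos: [0.4988, -0.4149, 0.5338]
tcp_rot: [-3.141, 0.001, -3.12]
wrist_force: [0.7, 0.7, -0.1]
grip_width: 0.4
grasp_force: 0.0
```

Run:
```python
from h import *
o=np.zeros((600,800,3),np.uint8)
s,a=snap('wrist','w5'); o[:300,:400]=cv2.resize(a,(400,300))
s,b=snap('scene','s5'); o[:300,400:800]=cv2.resize(b[210:330,70:230],(400,300))
s,c=snap('side','d5'); o[300:,:400]=cv2.resize(c[70:190,300:460],(400,300)); o[300:,400:]=cv2.resize(c[220:400,240:480],(400,300))
cv2.imwrite('pics/m5.png',o); print(s['tcp_pos'],s['tcp_rot'],s['time'])
print(to_px([(.499,-.415,.207)],model('scene')),to_px([(.499,-.415,.207)],model('side')))
```

```text
[ 0.49878987 -0.41549745  0.53580822] [-3.13865915  0.00446224 -3.11984017] 16.125
[[121.43405907 256.58107884]] [[365.83957266 121.18589173]]
```

View pics/m5.png

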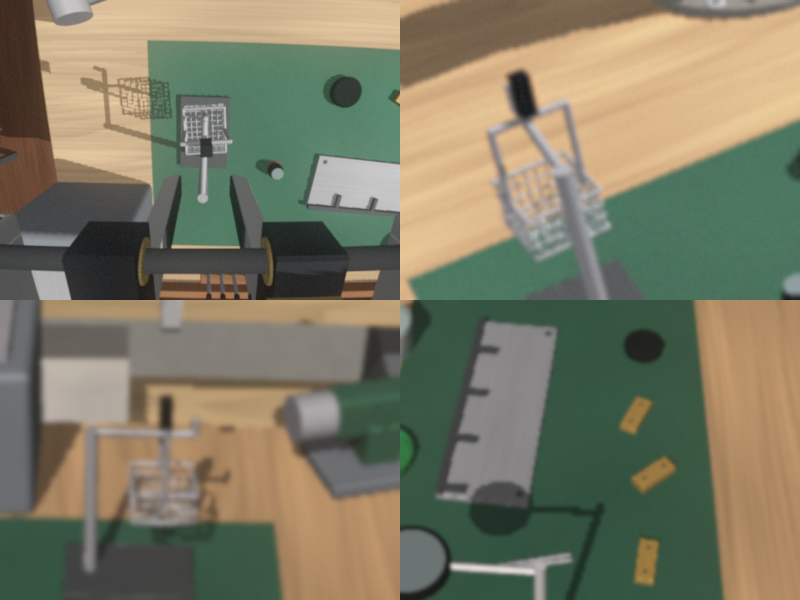

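The basket now hangs on the hook by its bail: the grip stands above the arm at (520,95) in the scene panel and the tip is to its left. I can also see three blanks and a clear plate. Next come the blanks.

servo_tool --steps '[{"grip":-0.4,"slide":[0.15,0.9,0],"turn":[0,0,0]},{"grip":-0.4,"slide":[0.15,0.9,0],"turn":[0,0,0]},{"grip":-0.4,"slide":[0.15,0.9,0],"turn":[0,0,0]},{"grip":-0.4,"slide":[0.15,0.9,0],"turn":[0,0,0]},{"grip":-0.4,"slide":[0.15,0.9,0],"turn":[0,0,0]}]'

```text
time: 16.8
tcp_pos: [0.4732, -0.2794, 0.5311]
tcp_rot: [3.141, -0.0, -3.12]
wrist_force: [0.7, 0.5, -0.5]
grip_width: 0.701
grasp_force: 0.0
```

servo_tool --steps '[{"grip":-0.4,"slide":[0.15,0.9,0],"turn":[0,0,0]},{"grip":-0.4,"slide":[0.15,0.9,0],"turn":[0,0,0]},{"grip":-0.4,"slide":[0.15,0.9,0],"turn":[0,0,0]},{"grip":-0.4,"slide":[0.15,0.9,0],"turn":[0,0,0]},{"grip":-0.4,"slide":[0.15,0.9,0],"turn":[0,0,0]}]'

```text
time: 17.42
tcp_pos: [0.4476, -0.145, 0.5312]
tcp_rot: [3.142, -0.0, -3.119]
wrist_force: [0.4, 0.0, 0.2]
grip_width: 0.699
grasp_force: 0.0
```

servo_tool --steps '[{"grip":-0.4,"slide":[0,1,0.2],"turn":[0,0,0]},{"grip":-0.4,"slide":[0,1,0.2],"turn":[0,0,0]},{"grip":-0.4,"slide":[0,1,0.2],"turn":[0,0,0]},{"grip":-0.4,"slide":[0,1,0.2],"turn":[0,0,0]},{"grip":-0.4,"slide":[0,0,0],"turn":[0,0,0]}]'

```text
time: 18.05
tcp_pos: [0.4452, -0.0242, 0.5068]
tcp_rot: [-3.141, -0.001, -3.116]
wrist_force: [1.0, -0.2, 0.2]
grip_width: 0.695
grasp_force: 0.0
```

```bash
cat >> h.py <<'E'
def blanks(im,m,z=.012):
    hsv=cv2.cvtColor(im,cv2.COLOR_BGR2HSV); b=cv2.inRange(hsv,(12,90,90),(32,255,255)); out=[]
    b=cv2.morphologyEx(b,cv2.MORPH_CLOSE,np.ones((5,5)))
    for c in cv2.findContours(b,0,2)[0]:
        if cv2.contourArea(c)<250: continue
        h=cv2.convexHull(c)[:,0].astype(float); w=to_world(h,z,m)[:,:2]
        (x,y),(a,bb),_=r=cv2.minAreaRect((w*1000).astype(np.float32)); p=cv2.boxPoints(r); e=[p[1]-p[0],p[2]-p[1]]
        L=max(e,key=np.linalg.norm); l,wd=max(a,bb),min(a,bb)
        if 50<l<75 and 18<wd<35: out.append((round(x/1000,4),round(y/1000,4),round(np.arctan2(L[1],L[0])%np.pi,3),round(l,1),round(wd,1)))
    return out
def goto(x,y,z,yaw,s=None):
    s=s or manip.get_state(); r=R.from_euler('xyz',s['tcp_rot']); d=r.inv().apply(np.array([x,y,z])-s['tcp_pos'])/.03
    cur=s['tcp_rot'][2]; dz=-((yaw-cur+np.pi)%(2*np.pi)-np.pi)/.12
    t=(r.inv()*R.from_euler('xyz',[np.pi,0,cur])).as_rotvec()/.12
    print('slide units',d.round(2),'turn z units',round(dz,2),'level',t.round(2),'now',np.round(s['tcp_pos'],4),round(cur,4))
E
python3 - <<'E'
from h import *
s,im=snap('wrist','w6'); m=model('wrist',s)
for b in blanks(im,m): print(b)
s=manip.get_state(); print(s['tcp_pos'],s['tcp_rot'],s['joint_pos'].round(2),s['time'])
P=(0.6533,-.0062); t=-.0943
E
```

```text
(0.4506, 0.2493, np.float32(1.416), 61.9, 24.6)
(0.457, 0.0031, np.float32(1.131), 60.3, 24.6)
(0.4357, 0.1092, np.float32(0.685), 61.5, 24.9)
[ 0.44528257 -0.02548028  0.50707937] [-3.14128126e+00 -6.45389415e-04 -3.11796656e+00] [-0.56 -0.08  0.45  1.98  0.04  1.24  1.47] 18.1
```

servo_tool --steps '[{"grip":-0.4,"slide":[-0.16,0.47,0.7],"turn":[0,0,-0.92]},{"grip":-0.4,"slide":[0,0,0.7],"turn":[0,0,-0.92]},{"grip":-0.4,"slide":[0,0,0.7],"turn":[0,0,-0.92]},{"grip":-0.4,"slide":[0,0,0.7],"turn":[0,0,-0.92]},{"grip":-0.4,"slide":[0,0,0.7],"turn":[0,0,-0.92]}]'

```text
time: 18.73
tcp_pos: [0.4499, -0.0127, 0.4019]
tcp_rot: [-3.141, 0.0, -2.565]
wrist_force: [0.4, 0.4, 0.8]
grip_width: 0.696
grasp_force: 0.0
```

servo_tool --steps '[{"grip":-0.4,"slide":[0,0,0.5],"turn":[0,0,-0.92]},{"grip":-0.4,"slide":[0,0,0.5],"turn":[0,0,-0.92]},{"grip":-0.4,"slide":[0,0,0.4],"turn":[0,0,-0.92]},{"grip":-0.4,"slide":[0,0,0],"turn":[0,0,-0.92]},{"grip":-0.4,"slide":[0,0,0],"turn":[0,0,-0.92]}]'

```text
time: 19.35
tcp_pos: [0.45, -0.0127, 0.3603]
tcp_rot: [-3.142, -0.0, -2.013]
wrist_force: [-0.6, -0.5, -0.2]
grip_width: 0.699
grasp_force: 0.0
```

Run:
```python
from h import *
s,im=snap('wrist','w7'); m=model('wrist',s)
print(blanks(im,m)); goto(.4502,-.0114,.202,-2.010); print(manip.get_state()['joint_pos'].round(2))
```

```text
[(0.4573, 0.003, np.float32(1.137), 61.0, 24.3)]
slide units [-0.04  0.01  5.28] turn z units 0.02 level [-0. -0.  0.] now [ 0.45   -0.0127  0.3604] -2.0073
[-0.52  0.1   0.44  2.16 -0.06  0.89  2.66]
```

View pics/w7.png

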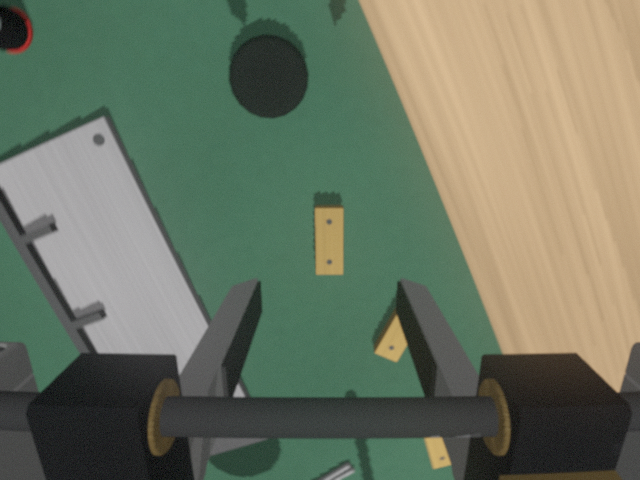

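Joint 7 would end close to its limit this way, so I'll take the same grasp with the tool turned by half a turn.

servo_tool --steps '[{"grip":-0.4,"slide":[0,0,0],"turn":[0,0,1]},{"grip":-0.4,"slide":[0,0,0],"turn":[0,0,1]},{"grip":-0.4,"slide":[0,0,0],"turn":[0,0,1]},{"grip":-0.4,"slide":[0,0,0],"turn":[0,0,1]},{"grip":-0.4,"slide":[0,0,0],"turn":[0,0,1]}]'

```text
time: 20.02
tcp_pos: [0.45, -0.0125, 0.3605]
tcp_rot: [-3.141, 0.0, -2.622]
wrist_force: [0.1, -0.6, 0.2]
grip_width: 0.7
grasp_force: 0.0
```

servo_tool --steps '[{"grip":-0.4,"slide":[0,0,0],"turn":[0,0,1]},{"grip":-0.4,"slide":[0,0,0],"turn":[0,0,1]},{"grip":-0.4,"slide":[0,0,0],"turn":[0,0,1]},{"grip":-0.4,"slide":[0,0,0],"turn":[0,0,1]},{"grip":-0.4,"slide":[0,0,0],"turn":[0,0,1]}]'

```text
time: 20.65
tcp_pos: [0.45, -0.0125, 0.3605]
tcp_rot: [-3.141, 0.0, 3.061]
wrist_force: [-0.1, 0.3, 0.2]
grip_width: 0.701
grasp_force: 0.0
```

servo_tool --steps '[{"grip":-0.4,"slide":[0,0,0],"turn":[0,0,1]},{"grip":-0.4,"slide":[0,0,0],"turn":[0,0,1]},{"grip":-0.4,"slide":[0,0,0],"turn":[0,0,1]},{"grip":-0.4,"slide":[0,0,0],"turn":[0,0,1]},{"grip":-0.4,"slide":[0,0,0],"turn":[0,0,1]}]'

```text
time: 21.28
tcp_pos: [0.45, -0.0125, 0.3605]
tcp_rot: [3.142, 0.0, 2.461]
wrist_force: [1.2, 0.3, 0.1]
grip_width: 0.703
grasp_force: 0.0
```

servo_tool --steps '[{"grip":-0.4,"slide":[0,0,0],"turn":[0,0,1]},{"grip":-0.4,"slide":[0,0,0],"turn":[0,0,1]},{"grip":-0.4,"slide":[0,0,0],"turn":[0,0,1]},{"grip":-0.4,"slide":[0,0,0],"turn":[0,0,1]},{"grip":-0.4,"slide":[0,0,0],"turn":[0,0,1]}]'

```text
time: 21.9
tcp_pos: [0.45, -0.0125, 0.3605]
tcp_rot: [3.141, 0.0, 1.861]
wrist_force: [0.2, 1.1, 0.5]
grip_width: 0.698
grasp_force: 0.0
```

servo_tool --steps '[{"grip":-0.4,"slide":[0,0,0],"turn":[0,0,1]},{"grip":-0.4,"slide":[0,0,0],"turn":[0,0,1]},{"grip":-0.4,"slide":[0,0,0],"turn":[0,0,1]},{"grip":-0.4,"slide":[0,0,0],"turn":[0,0,1]},{"grip":-0.4,"slide":[0,0,0],"turn":[0,0,1]}]'

```text
time: 22.52
tcp_pos: [0.45, -0.0125, 0.3605]
tcp_rot: [3.141, -0.0, 1.261]
wrist_force: [0.2, -0.3, -0.5]
grip_width: 0.699
grasp_force: 0.0
```

servo_tool --steps '[{"grip":-0.4,"slide":[0,0,0],"turn":[0,0,1]},{"grip":-0.4,"slide":[0,0,0],"turn":[0,0,0.1]},{"grip":-0.4,"slide":[0,0,0.5],"turn":[0,0,0]},{"grip":-0.4,"slide":[0,0,0.5],"turn":[0,0,0]},{"grip":-0.4,"slide":[0,0,0],"turn":[0,0,0]}]'

```text
time: 23.15
tcp_pos: [0.4494, -0.0119, 0.3288]
tcp_rot: [-3.14, 0.002, 1.136]
wrist_force: [-0.5, -0.3, 0.7]
grip_width: 0.695
grasp_force: 0.0
```

Run:
```python
from h import *
s,im=snap('wrist','w8'); m=model('wrist',s)
print(blanks(im,m)); goto(.4502,-.0114,.202,1.134); print(manip.get_state()['joint_pos'].round(2))
```

```text
[(0.458, 0.0041, np.float32(1.125), 61.0, 24.1), (0.4362, 0.1103, np.float32(0.684), 60.3, 24.7)]
slide units [0.03 0.01 4.25] turn z units 0.01 level [-0.01  0.02 -0.  ] now [ 0.4497 -0.0119  0.3295] 1.1357
[-0.78  0.18  0.74  2.2  -0.16  0.82 -0.37]
```

servo_tool --steps '[{"grip":-0.4,"slide":[0.03,0,1],"turn":[0,0,0]},{"grip":-0.4,"slide":[0,0,1],"turn":[0,0,0]},{"grip":-0.4,"slide":[0,0,1],"turn":[0,0,0]},{"grip":-0.4,"slide":[0,0,0.8],"turn":[0,0,0]},{"grip":-0.4,"slide":[0,0,0.4],"turn":[0,0,0]}]'

```text
time: 23.82
tcp_pos: [0.4503, -0.011, 0.2034]
tcp_rot: [-3.141, 0.001, 1.136]
wrist_force: [-0.5, -0.3, 0.4]
grip_width: 0.702
grasp_force: 0.0
```

servo_tool --steps '[{"grip":1,"slide":[0,0,0],"turn":[0,0,0]},{"grip":1,"slide":[0,0,0],"turn":[0,0,0]},{"grip":1,"slide":[0,0,0],"turn":[0,0,0]},{"grip":1,"slide":[0,0,0],"turn":[0,0,0]},{"grip":1,"slide":[0,0,0],"turn":[0,0,0]}]' --squeeze 30

```text
time: 24.45
tcp_pos: [0.4504, -0.0108, 0.2046]
tcp_rot: [3.141, -0.0, 1.136]
wrist_force: [-2.0, 0.4, 7.1]
grip_width: 0.252
grasp_force: 30.0
```

servo_tool --steps '[{"grip":1,"slide":[0,0,0],"turn":[0,0,0]},{"grip":1,"slide":[0,0,0],"turn":[0,0,0]},{"grip":1,"slide":[0,0,-0.5],"turn":[0,0,0]},{"grip":1,"slide":[0,0,-1],"turn":[0,0,0]},{"grip":1,"slide":[0,0,-0.5],"turn":[0,0,0]}]'

```text
time: 25.08
tcp_pos: [0.4505, -0.011, 0.2659]
tcp_rot: [3.141, -0.001, 1.136]
wrist_force: [0.2, 1.1, -2.4]
grip_width: 0.252
grasp_force: 30.0
```

```bash
cat >> h.py <<'E'
P=np.array([0.6533,-.0062]); PT=-.0943
def plate2w(x,y):
    c,s=np.cos(PT),np.sin(PT); return P+np.array([c*x-s*y,s*x+c*y])
NY=[.156,.068,-.020,-.108]
E
python3 - <<'E'
from h import *
s,im=snap('wrist','w9'); m=model('wrist',s); print(blanks(im,m,s['tcp_pos'][2]-.202+.012),s['tcp_pos'])
for i in range(3):
    g=plate2w(.0525-.030-.016-.008,NY[i]-.012-.006); print(i,g.round(4),end=' '); goto(*g,.28,PT)
E
```

```text
[(0.4584, 0.0058, np.float32(1.134), 60.7, 23.8)] [ 0.45048361 -0.01097338  0.26591589]
0 [0.6648 0.1313] slide units [ 7.31  4.47 -0.42] turn z units 10.25 level [ 0.02 -0.02 -0.  ] now [ 0.4508 -0.011   0.2668] 1.1355
1 [0.6565 0.0437] slide units [ 4.55  5.45 -0.42] turn z units 10.25 level [ 0.02 -0.02 -0.  ] now [ 0.4508 -0.011   0.2668] 1.1355
2 [ 0.6482 -0.0439] slide units [ 1.78  6.43 -0.42] turn z units 10.25 level [ 0.02 -0.02 -0.  ] now [ 0.4508 -0.011   0.2668] 1.1355
```

servo_tool --steps '[{"grip":1,"slide":[0.25,0.92,-0.1],"turn":[0,0,0]},{"grip":1,"slide":[0.25,0.92,-0.1],"turn":[0,0,0]},{"grip":1,"slide":[0.25,0.92,-0.1],"turn":[0,0,0]},{"grip":1,"slide":[0.25,0.92,-0.1],"turn":[0,0,0]},{"grip":1,"slide":[0.25,0.92,0],"turn":[0,0,0]}]'

```text
time: 25.75
tcp_pos: [0.5921, -0.035, 0.276]
tcp_rot: [-3.141, -0.0, 1.136]
wrist_force: [-0.3, 0.4, -1.6]
grip_width: 0.248
grasp_force: 30.0
```

servo_tool --steps '[{"grip":1,"slide":[0.25,0.92,0],"turn":[0,0,0]},{"grip":1,"slide":[0.25,0.92,0],"turn":[0,0,0]},{"grip":1,"slide":[0,0,0],"turn":[0,0,1]},{"grip":1,"slide":[0,0,0],"turn":[0,0,1]},{"grip":1,"slide":[0,0,0],"turn":[0,0,1]}]'

```text
time: 26.38
tcp_pos: [0.6475, -0.0445, 0.2756]
tcp_rot: [-3.141, 0.001, 0.772]
wrist_force: [-0.0, 0.1, -1.0]
grip_width: 0.25
grasp_force: 30.0
```

servo_tool --steps '[{"grip":1,"slide":[0,0,0],"turn":[0,0,1]},{"grip":1,"slide":[0,0,0],"turn":[0,0,1]},{"grip":1,"slide":[0,0,0],"turn":[0,0,1]},{"grip":1,"slide":[0,0,0],"turn":[0,0,1]},{"grip":1,"slide":[0,0,0],"turn":[0,0,1]}]'

```text
time: 27.0
tcp_pos: [0.6475, -0.0444, 0.2757]
tcp_rot: [-3.141, 0.001, 0.172]
wrist_force: [0.1, 0.1, -0.6]
grip_width: 0.244
grasp_force: 30.0
```

servo_tool --steps '[{"grip":1,"slide":[0,0,0],"turn":[0,0,1]},{"grip":1,"slide":[0,0,0],"turn":[0,0,1]},{"grip":1,"slide":[0,0,0],"turn":[0,0,0.25]},{"grip":1,"slide":[0,0,0],"turn":[0,0,0]},{"grip":1,"slide":[0,0,0],"turn":[0,0,0]}]'

```text
time: 27.62
tcp_pos: [0.6476, -0.0447, 0.2762]
tcp_rot: [-3.141, 0.0, -0.093]
wrist_force: [0.6, 0.5, -2.0]
grip_width: 0.25
grasp_force: 30.0
```

Run:
```python
from h import *
s,im=snap('wrist','w10'); m=model('wrist',s); print(blanks(im,m,s['tcp_pos'][2]-.204+.012),s['tcp_pos'],s['grip_width'],s['grasp_force'])
g=plate2w(.0525-.030-.016-.008,NY[2]-.012-.006); goto(*g,.216,PT); print(s['joint_pos'].round(2))
# plate features predicted
L=[(-.0625,-.17,.01),(-.0625,.17,.01),(.0225,.068,.018),(.0225,-.02,.018),(.0225,-.108,.018),(.0525,.1,.018),(.0525,-.15,.018)]
q=[(*plate2w(a,b),c) for a,b,c in L]; print(to_px(q,m).round(1).tolist())
```

```text
[(0.665, -0.0465, np.float32(3.034), 60.2, 23.9)] [ 0.64758418 -0.04472002  0.27621281] 0.25028049872123037 29.977404177188873
slide units [ 0.02 -0.03  2.01] turn z units 0.01 level [-0.  0. -0.] now [ 0.6476 -0.0448  0.2763] -0.093
[-0.66  0.72  0.92  1.81 -0.69  0.97 -1.11]
[[515.7, 333.5], [36.4, 331.3], [155.3, 218.0], [297.6, 217.9], [441.3, 218.0], [97.7, 169.7], [514.7, 169.4]]
```

View pics/w10.png

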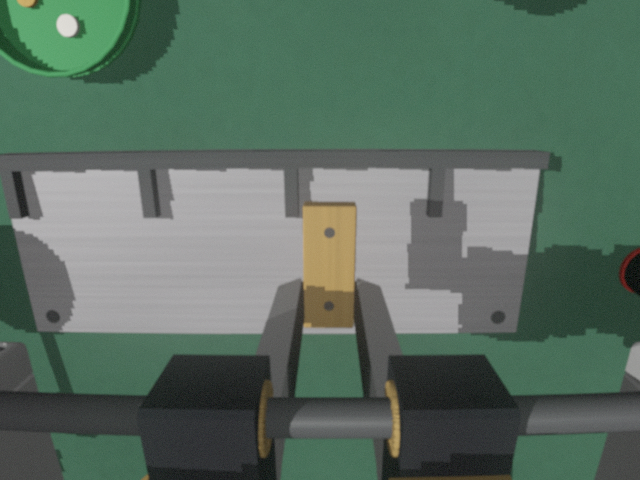

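servo_tool --steps '[{"grip":1,"slide":[0,0,0.8],"turn":[0,0,0]},{"grip":1,"slide":[0,0,0.7],"turn":[0,0,0]},{"grip":1,"slide":[0,0,0.4],"turn":[0,0,0]},{"grip":1,"slide":[0,0,0.12],"turn":[0,0,0]},{"grip":1,"slide":[0,0,0],"turn":[0,0,0]}]'

```text
time: 28.3
tcp_pos: [0.6477, -0.045, 0.2157]
tcp_rot: [3.141, 0.0, -0.094]
wrist_force: [-0.1, -0.1, -1.2]
grip_width: 0.249
grasp_force: 30.0
```

servo_tool --steps '[{"grip":1,"slide":[0.1,0,0],"turn":[0,0,0]},{"grip":1,"slide":[0.1,0,0],"turn":[0,0,0]},{"grip":1,"slide":[0,0,0],"turn":[0,0,0]},{"grip":1,"slide":[0,0,0],"turn":[0,0,0]},{"grip":1,"slide":[0,0,0],"turn":[0,0,0]}]'

```text
time: 28.92
tcp_pos: [0.6536, -0.0452, 0.2157]
tcp_rot: [-3.142, 0.0, -0.094]
wrist_force: [0.7, -0.8, -1.6]
grip_width: 0.247
grasp_force: 30.0
```

servo_tool --steps '[{"grip":1,"slide":[0.05,0,0],"turn":[0,0,0]},{"grip":1,"slide":[0.05,0,0],"turn":[0,0,0]},{"grip":1,"slide":[0,0,0],"turn":[0,0,0]},{"grip":1,"slide":[0,0,0],"turn":[0,0,0]},{"grip":1,"slide":[0,0,0],"turn":[0,0,0]}]'

```text
time: 29.55
tcp_pos: [0.6565, -0.0456, 0.2156]
tcp_rot: [3.142, 0.0, -0.094]
wrist_force: [-1.0, -0.0, -2.0]
grip_width: 0.249
grasp_force: 30.0
```

servo_tool --steps '[{"grip":1,"slide":[0,0,0.03],"turn":[0,0,0]},{"grip":1,"slide":[0.05,0,0],"turn":[0,0,0]},{"grip":1,"slide":[0.05,0,0],"turn":[0,0,0]},{"grip":1,"slide":[0,0,0],"turn":[0,0,0]},{"grip":1,"slide":[0,0,0],"turn":[0,0,0]}]'

```text
time: 30.18
tcp_pos: [0.6578, -0.046, 0.2146]
tcp_rot: [-3.14, 0.005, -0.095]
wrist_force: [-19.7, 3.2, 15.2]
grip_width: 0.252
grasp_force: 30.0
```

servo_tool --steps '[{"grip":1,"slide":[0.04,0,0.01],"turn":[0,0,0]},{"grip":1,"slide":[0.04,0,0],"turn":[0,0,0]},{"grip":1,"slide":[0,0,0],"turn":[0,0,0]},{"grip":1,"slide":[0,0,0],"turn":[0,0,0]},{"grip":1,"slide":[0,0,0],"turn":[0,0,0]}]'

```text
time: 30.8
tcp_pos: [0.6597, -0.0462, 0.2142]
tcp_rot: [-3.14, 0.007, -0.095]
wrist_force: [-23.9, 3.5, 19.7]
grip_width: 0.25
grasp_force: 30.0
```

servo_tool --steps '[{"grip":1,"slide":[-0.03,0,-0.02],"turn":[0,0,0]},{"grip":1,"slide":[0,-0.1,0],"turn":[0,0,0]},{"grip":1,"slide":[0,-0.06,0],"turn":[0,0,0]},{"grip":1,"slide":[0,0,0],"turn":[0,0,0]},{"grip":1,"slide":[0,0,0],"turn":[0,0,0]}]'

```text
time: 31.42
tcp_pos: [0.6595, -0.0428, 0.2144]
tcp_rot: [3.14, 0.005, -0.096]
wrist_force: [-15.4, -5.7, 3.0]
grip_width: 0.252
grasp_force: 30.1
```

servo_tool --steps '[{"grip":1,"slide":[0,-0.04,0],"turn":[0,0,0]},{"grip":1,"slide":[0,-0.02,0],"turn":[0,0,0]},{"grip":1,"slide":[0,0,0],"turn":[0,0,0]},{"grip":1,"slide":[0,0,0],"turn":[0,0,0]},{"grip":1,"slide":[0,0,0],"turn":[0,0,0]}]'

```text
time: 32.05
tcp_pos: [0.6597, -0.0412, 0.2144]
tcp_rot: [3.14, 0.005, -0.096]
wrist_force: [-16.7, -6.8, 3.1]
grip_width: 0.252
grasp_force: 30.1
```

servo_tool --steps '[{"grip":1,"slide":[0,-0.05,0],"turn":[0,0,0]},{"grip":1,"slide":[0,-0.04,0],"turn":[0,0,0]},{"grip":1,"slide":[0,0,0],"turn":[0,0,0]},{"grip":1,"slide":[0,0,0],"turn":[0,0,0]},{"grip":1,"slide":[0,0,0],"turn":[0,0,0]}]'

```text
time: 32.67
tcp_pos: [0.6599, -0.0385, 0.2144]
tcp_rot: [3.14, 0.005, -0.096]
wrist_force: [-14.8, -7.5, 3.4]
grip_width: 0.247
grasp_force: 30.1
```

servo_tool --steps '[{"grip":1,"slide":[0,-0.04,0],"turn":[0,0,0]},{"grip":1,"slide":[0,-0.02,0],"turn":[0,0,0]},{"grip":1,"slide":[0,0,0],"turn":[0,0,0]},{"grip":1,"slide":[0,0,0],"turn":[0,0,0]},{"grip":1,"slide":[0,0,0],"turn":[0,0,0]}]'

```text
time: 33.3
tcp_pos: [0.6599, -0.0378, 0.2144]
tcp_rot: [3.138, 0.005, -0.097]
wrist_force: [-16.3, -12.7, 1.9]
grip_width: 0.25
grasp_force: 30.1
```

servo_tool --steps '[{"grip":1,"slide":[0,-0.03,0],"turn":[0,0,0]},{"grip":1,"slide":[0,0,0],"turn":[0,0,0]},{"grip":1,"slide":[0,0,0],"turn":[0,0,0]},{"grip":1,"slide":[0,0,0],"turn":[0,0,0]},{"grip":0.3,"slide":[0,0,0],"turn":[0,0,0]}]'

```text
time: 33.92
tcp_pos: [0.6615, -0.0356, 0.2149]
tcp_rot: [3.14, 0.001, -0.096]
wrist_force: [0.4, -1.2, -0.6]
grip_width: 0.321
grasp_force: 0.0
```

servo_tool --steps '[{"grip":0.3,"slide":[0,0,0],"turn":[0,0,0]},{"grip":0.3,"slide":[0,0,0],"turn":[0,0,0]},{"grip":0.3,"slide":[0,0,-0.6],"turn":[0,0,0]},{"grip":0.3,"slide":[0,0,-1],"turn":[0,0,0]},{"grip":0.3,"slide":[0,0,-1],"turn":[0,0,0]}]'

```text
time: 34.55
tcp_pos: [0.6626, -0.0336, 0.2953]
tcp_rot: [-3.141, -0.001, -0.094]
wrist_force: [-0.2, 0.2, 0.4]
grip_width: 0.349
grasp_force: 0.0
```

Run:
```python
from h import *
s,im=snap('wrist','w11'); m=model('wrist',s); bl=blanks(im,m,.022); print(bl,s['tcp_pos'],s['tcp_rot'],s['time'])
t=plate2w(.0225,-.032); print('target',t,PT%np.pi)
print(to_px([(*plate2w(.0525,-.02),.022),(*plate2w(-.0075,-.02),.022)],m))
bl2=blanks(cv2.imread('pics/w11.png'),m,.012);print(bl2)
```

```text
[(0.6727, -0.0401, np.float32(2.954), 60.2, 23.8)] [ 0.66257088 -0.03359738  0.29529748] [-3.14099240e+00 -1.15935542e-03 -9.37577769e-02] 34.55
target [ 0.6726869  -0.04017643] 3.047292653589793
[[318.61197145 188.06637248]
 [319.31681068 276.01050782]]
[(0.6698, -0.0401, np.float32(2.954), 62.6, 24.7)]
```

Run:
```python
from h import *
g=plate2w(.036,-.020-.024-.0125-.012); print(g); goto(*g,.217,PT)
h=plate2w(.036,-.020-.024-.0125); print('contact TCP',h)
im=cv2.imread('pics/w11.png'); s=manip.get_state(); m=model('wrist',s)
hsv=cv2.cvtColor(im,cv2.COLOR_BGR2HSV); b=cv2.inRange(hsv,(12,90,90),(32,255,255))
n,l,st,c=cv2.connectedComponentsWithStats(b); i=1+np.argmax(st[1:,4]); print(st[i]); ys=np.arange(st[i][1]+4,st[i][1]+st[i][3]-3,8)
print([(int(y),int(np.where(l[y]==i)[0].min()),int(np.where(l[y]==i)[0].max())) for y in ys])
```

```text
[ 0.68269007 -0.07778543]
slide units [0.76 1.39 2.74] turn z units 0.0 level [-0.01 -0.04  0.  ] now [ 0.6634 -0.0342  0.2991] -0.0941
contact TCP [ 0.68382    -0.06583874]
[ 317  188   43   90 3049]
[(192, 323, 359), (200, 323, 359), (208, 322, 358), (216, 321, 357), (224, 320, 356), (232, 320, 355), (240, 320, 354), (248, 319, 353), (256, 318, 352), (264, 318, 351), (272, 317, 350)]
```

servo_tool --steps '[{"grip":1,"slide":[0.38,0.7,0],"turn":[0,0,0]},{"grip":1,"slide":[0.38,0.7,0],"turn":[0,0,0]},{"grip":1,"slide":[0,0,0],"turn":[0,0,0]},{"grip":1,"slide":[0,0,0.7],"turn":[0,0,0]},{"grip":1,"slide":[0,0,1],"turn":[0,0,0]}]' --squeeze 20

```text
time: 35.22
tcp_pos: [0.6811, -0.0766, 0.2413]
tcp_rot: [-3.141, -0.001, -0.093]
wrist_force: [-0.1, -0.1, -1.1]
grip_width: 0.009
grasp_force: 0.0
```

servo_tool --steps '[{"grip":1,"slide":[0,0,0.6],"turn":[0,0,0]},{"grip":1,"slide":[0,0,0.4],"turn":[0,0,0]},{"grip":1,"slide":[0,0,0],"turn":[0,0,0]},{"grip":1,"slide":[0,0,0],"turn":[0,0,0]},{"grip":1,"slide":[0,0,0],"turn":[0,0,0]}]'

```text
time: 35.85
tcp_pos: [0.6812, -0.0781, 0.2129]
tcp_rot: [-3.141, -0.001, -0.094]
wrist_force: [0.4, -0.0, -0.3]
grip_width: 0.008
grasp_force: 0.0
```

servo_tool --steps '[{"grip":1,"slide":[0,-0.1,0],"turn":[0,0,0]},{"grip":1,"slide":[0,-0.1,0],"turn":[0,0,0]},{"grip":1,"slide":[0,-0.1,0],"turn":[0,0,0]},{"grip":1,"slide":[0,0,0],"turn":[0,0,0]},{"grip":1,"slide":[0,0,0],"turn":[0,0,0]}]'

```text
time: 36.48
tcp_pos: [0.6818, -0.0691, 0.2121]
tcp_rot: [3.141, 0.0, -0.094]
wrist_force: [0.3, -0.8, -0.8]
grip_width: 0.003
grasp_force: 0.0
```

servo_tool --steps '[{"grip":1,"slide":[0,-0.06,0],"turn":[0,0,0]},{"grip":1,"slide":[0,-0.06,0],"turn":[0,0,0]},{"grip":1,"slide":[0,0,0],"turn":[0,0,0]},{"grip":1,"slide":[0,0,0],"turn":[0,0,0]},{"grip":1,"slide":[0,0,0],"turn":[0,0,0]}]'

```text
time: 37.1
tcp_pos: [0.6822, -0.0656, 0.2122]
tcp_rot: [3.141, -0.0, -0.094]
wrist_force: [0.5, -2.6, 1.4]
grip_width: 0.005
grasp_force: 1.2
```

servo_tool --steps '[{"grip":1,"slide":[0,-0.05,0],"turn":[0,0,0]},{"grip":1,"slide":[0,-0.03,0],"turn":[0,0,0]},{"grip":1,"slide":[0,0,0],"turn":[0,0,0]},{"grip":1,"slide":[0,0,0],"turn":[0,0,0]},{"grip":1,"slide":[0,0,0],"turn":[0,0,0]}]'

```text
time: 37.72
tcp_pos: [0.6824, -0.0642, 0.2125]
tcp_rot: [3.14, -0.001, -0.095]
wrist_force: [1.4, -8.2, 1.6]
grip_width: 0.004
grasp_force: 3.5
```

servo_tool --steps '[{"grip":1,"slide":[0,-0.04,0],"turn":[0,0,0]},{"grip":1,"slide":[0,-0.03,0],"turn":[0,0,0]},{"grip":1,"slide":[0,0,0],"turn":[0,0,0]},{"grip":1,"slide":[0,0,0],"turn":[0,0,0]},{"grip":1,"slide":[0,0,0],"turn":[0,0,0]}]'

```text
time: 38.35
tcp_pos: [0.6826, -0.0633, 0.2128]
tcp_rot: [3.138, -0.002, -0.096]
wrist_force: [2.2, -12.6, 3.7]
grip_width: 0.002
grasp_force: 5.8
```

servo_tool --steps '[{"grip":1,"slide":[0,0.3,0],"turn":[0,0,0]},{"grip":1,"slide":[0,0.2,0],"turn":[0,0,0]},{"grip":1,"slide":[0,0,-1],"turn":[0,0,0]},{"grip":1,"slide":[0,0,-1],"turn":[0,0,0]},{"grip":1,"slide":[0,0,0],"turn":[0,0,0]}]'

```text
time: 38.98
tcp_pos: [0.6816, -0.0761, 0.274]
tcp_rot: [-3.141, -0.003, -0.094]
wrist_force: [0.3, -0.6, -1.5]
grip_width: 0.006
grasp_force: 0.0
```

Run:
```python
from h import *
s,im=snap('wrist','w12'); m=model('wrist',s); print(blanks(im,m,.022),plate2w(.0225,-.032),s['tcp_pos'])
g=plate2w(-.0075-.008-.010,-.032); print(g); goto(*g,.213,PT); print('contact',plate2w(-.0155,-.032))
```

```text
[(0.6738, -0.0406, np.float32(3.039), 59.7, 24.2)] [ 0.6726869  -0.04017643] [ 0.68159174 -0.07608714  0.27400727]
[ 0.62490017 -0.03565674]
slide units [-2.   -1.15  1.99] turn z units 0.0 level [-0.01 -0.01  0.  ] now [ 0.6812 -0.0757  0.2726] -0.0939
contact [ 0.63485574 -0.03659834]
```

servo_tool --steps '[{"grip":1,"slide":[-0.7,-0.4,0],"turn":[0,0,0]},{"grip":1,"slide":[-0.7,-0.4,0],"turn":[0,0,0]},{"grip":1,"slide":[-0.6,-0.35,0.3],"turn":[0,0,0]},{"grip":1,"slide":[0,0,0.8],"turn":[0,0,0]},{"grip":1,"slide":[0,0,0.8],"turn":[0,0,0]}]'

```text
time: 39.65
tcp_pos: [0.6248, -0.0359, 0.213]
tcp_rot: [3.142, 0.001, -0.094]
wrist_force: [1.2, -0.7, -1.0]
grip_width: 0.003
grasp_force: 0.0
```

servo_tool --steps '[{"grip":1,"slide":[0.05,0,0.1],"turn":[0,0,0]},{"grip":1,"slide":[0.1,0,0],"turn":[0,0,0]},{"grip":1,"slide":[0.1,0,0],"turn":[0,0,0]},{"grip":1,"slide":[0,0,0],"turn":[0,0,0]},{"grip":1,"slide":[0,0,0],"turn":[0,0,0]}]'

```text
time: 40.28
tcp_pos: [0.6321, -0.0366, 0.2121]
tcp_rot: [3.142, -0.0, -0.094]
wrist_force: [-0.2, 0.3, -0.1]
grip_width: 0.003
grasp_force: 0.0
```

servo_tool --steps '[{"grip":1,"slide":[0.05,0,0],"turn":[0,0,0]},{"grip":1,"slide":[0.05,0,0],"turn":[0,0,0]},{"grip":1,"slide":[0.05,0,0],"turn":[0,0,0]},{"grip":1,"slide":[0,0,0],"turn":[0,0,0]},{"grip":1,"slide":[0,0,0],"turn":[0,0,0]}]'

```text
time: 40.9
tcp_pos: [0.6351, -0.0371, 0.2117]
tcp_rot: [-3.141, 0.005, -0.094]
wrist_force: [-14.6, 1.0, 9.8]
grip_width: 0.005
grasp_force: 7.3
```

servo_tool --steps '[{"grip":1,"slide":[-0.4,0,0],"turn":[0,0,0]},{"grip":1,"slide":[0,0,-1],"turn":[0,0,0]},{"grip":0,"slide":[0,0,-1],"turn":[0,0,0]},{"grip":-0.4,"slide":[0,0,-1],"turn":[0,0,0]},{"grip":-0.4,"slide":[0,0,-1],"turn":[0,0,0]}]'

```text
time: 41.52
tcp_pos: [0.6244, -0.0358, 0.3331]
tcp_rot: [-3.141, -0.0, -0.094]
wrist_force: [0.0, -0.5, -0.4]
grip_width: 0.284
grasp_force: 0.0
```

Run:
```python
from h import *
s,im=snap('wrist','w13'); m=model('wrist',s); print(blanks(im,m,.022),plate2w(.0225,-.032),s['tcp_pos'])
```

```text
[(0.6735, -0.0404, np.float32(3.037), 58.9, 23.5)] [ 0.6726869  -0.04017643] [ 0.62436955 -0.03584249  0.33307968]
```

servo_tool --steps '[{"grip":-0.4,"slide":[-0.9,-0.5,0],"turn":[0,0,0]},{"grip":-0.4,"slide":[-0.9,-0.5,0],"turn":[0,0,0]},{"grip":-0.4,"slide":[-0.9,-0.5,0],"turn":[0,0,0]},{"grip":-0.4,"slide":[-0.9,-0.5,0],"turn":[0,0,0]},{"grip":-0.4,"slide":[-0.9,-0.5,0],"turn":[0,0,0]}]'

```text
time: 42.2
tcp_pos: [0.4962, 0.0519, 0.3319]
tcp_rot: [-3.141, -0.0, -0.094]
wrist_force: [1.0, 0.7, 0.4]
grip_width: 0.695
grasp_force: 0.0
```

servo_tool --steps '[{"grip":-0.4,"slide":[-0.9,-0.5,0],"turn":[0,0,0]},{"grip":-0.4,"slide":[-0.9,-0.5,0],"turn":[0,0,0]},{"grip":-0.4,"slide":[0,0,0],"turn":[0,0,-1]},{"grip":-0.4,"slide":[0,0,0],"turn":[0,0,-1]},{"grip":-0.4,"slide":[0,0,0],"turn":[0,0,-1]}]'

```text
time: 42.82
tcp_pos: [0.446, 0.0866, 0.332]
tcp_rot: [-3.141, -0.001, 0.27]
wrist_force: [-1.1, -0.0, 0.3]
grip_width: 0.7
grasp_force: 0.0
```

servo_tool --steps '[{"grip":-0.4,"slide":[0,0,0],"turn":[0,0,-1]},{"grip":-0.4,"slide":[0,0,0],"turn":[0,0,-1]},{"grip":-0.4,"slide":[0,0,0],"turn":[0,0,-1]},{"grip":-0.4,"slide":[0,0,0],"turn":[0,0,-0.5]},{"grip":-0.4,"slide":[0,0,0],"turn":[0,0,0]}]'

```text
time: 43.45
tcp_pos: [0.4462, 0.0863, 0.332]
tcp_rot: [-3.141, -0.001, 0.685]
wrist_force: [-0.0, -0.7, -0.8]
grip_width: 0.699
grasp_force: 0.0
```

Run:
```python
from h import *
s,im=snap('wrist','w14'); m=model('wrist',s); bl=blanks(im,m); print(bl,s['tcp_pos'],s['joint_pos'].round(2))
for b in bl:
    g=(b[0]-.014*np.cos(b[2]),b[1]-.014*np.sin(b[2])); print(np.round(g,4)); goto(*g,.204,b[2])
```

```text
[(0.4367, 0.111, np.float32(0.684), 61.0, 24.4), (0.4874, 0.2369, np.float32(1.418), 60.2, 24.7)] [0.44616381 0.08625814 0.33204964] [-1.24  0.26  1.05  2.2  -0.3   0.84 -0.88]
[0.4258 0.1022]
slide units [-0.19 -0.84  4.27] turn z units 0.0 level [-0. -0.  0.] now [0.4462 0.0863 0.3321] 0.6842
[0.4853 0.2231]
slide units [ 3.89 -2.71  4.27] turn z units -6.12 level [-0. -0.  0.] now [0.4462 0.0863 0.3321] 0.6842
```

servo_tool --steps '[{"grip":-0.4,"slide":[-0.19,-0.84,0.3],"turn":[0,0,0]},{"grip":-0.4,"slide":[0,0,1],"turn":[0,0,0]},{"grip":-0.4,"slide":[0,0,1],"turn":[0,0,0]},{"grip":-0.4,"slide":[0,0,1],"turn":[0,0,0]},{"grip":-0.4,"slide":[0,0,0.9],"turn":[0,0,0]}]'

```text
time: 44.12
tcp_pos: [0.4259, 0.1023, 0.2049]
tcp_rot: [3.141, 0.001, 0.684]
wrist_force: [-0.2, -0.2, -0.2]
grip_width: 0.699
grasp_force: 0.0
```

servo_tool --steps '[{"grip":1,"slide":[0,0,0],"turn":[0,0,0]},{"grip":1,"slide":[0,0,0],"turn":[0,0,0]},{"grip":1,"slide":[0,0,0],"turn":[0,0,0]},{"grip":1,"slide":[0,0,0],"turn":[0,0,0]},{"grip":1,"slide":[0,0,0],"turn":[0,0,0]}]' --squeeze 30

```text
time: 44.75
tcp_pos: [0.4261, 0.1026, 0.2065]
tcp_rot: [-3.141, -0.001, 0.686]
wrist_force: [-2.3, 0.9, 9.0]
grip_width: 0.248
grasp_force: 30.0
```

servo_tool --steps '[{"grip":1,"slide":[0,0,0],"turn":[0,0,0]},{"grip":1,"slide":[0,0,0],"turn":[0,0,0]},{"grip":1,"slide":[0,0,-0.7],"turn":[0,0,0]},{"grip":1,"slide":[0,0,-1],"turn":[0,0,0]},{"grip":1,"slide":[0,0,-1],"turn":[0,0,0]}]'

```text
time: 45.38
tcp_pos: [0.4258, 0.1021, 0.2878]
tcp_rot: [-3.142, 0.001, 0.685]
wrist_force: [-0.2, 0.6, -2.0]
grip_width: 0.247
grasp_force: 30.0
```

Run:
```python
from h import *
s,im=snap('wrist','w15'); m=model('wrist',s); print(blanks(im,m,s['tcp_pos'][2]-.204+.012)[:2],s['tcp_pos'])
g=plate2w(.0525-.030-.014-.004,NY[1]-.012-.005); goto(*g,.287,PT)
```

```text
[(0.4371, 0.1113, np.float32(0.684), 61.0, 23.7)] [0.42582827 0.10210771 0.28784714]
slide units [4.88 6.46 0.12] turn z units 6.49 level [ 0.   -0.02 -0.  ] now [0.4268 0.1018 0.2904] 0.6842
```

servo_tool --steps '[{"grip":1,"slide":[0.7,0.92,0],"turn":[0,0,0]},{"grip":1,"slide":[0.7,0.92,0],"turn":[0,0,0]},{"grip":1,"slide":[0.7,0.92,0],"turn":[0,0,0]},{"grip":1,"slide":[0.7,0.92,0],"turn":[0,0,0]},{"grip":1,"slide":[0.7,0.92,0],"turn":[0,0,0]}]'

```text
time: 46.05
tcp_pos: [0.5956, 0.0618, 0.2865]
tcp_rot: [-3.141, 0.0, 0.686]
wrist_force: [0.0, 0.9, -1.3]
grip_width: 0.249
grasp_force: 30.0
```

servo_tool --steps '[{"grip":1,"slide":[0.7,0.92,0],"turn":[0,0,0]},{"grip":1,"slide":[0.7,0.92,0],"turn":[0,0,0]},{"grip":1,"slide":[0,0,0],"turn":[0,0,1]},{"grip":1,"slide":[0,0,0],"turn":[0,0,1]},{"grip":1,"slide":[0,0,0],"turn":[0,0,1]}]'

```text
time: 46.68
tcp_pos: [0.662, 0.0458, 0.2864]
tcp_rot: [-3.141, 0.001, 0.322]
wrist_force: [0.2, -0.1, -1.1]
grip_width: 0.251
grasp_force: 30.0
```

servo_tool --steps '[{"grip":1,"slide":[0,0,0],"turn":[0,0,1]},{"grip":1,"slide":[0,0,0],"turn":[0,0,1]},{"grip":1,"slide":[0,0,0],"turn":[0,0,1]},{"grip":1,"slide":[0,0,0],"turn":[0,0,0.5]},{"grip":1,"slide":[0,0,0],"turn":[0,0,0]}]'

```text
time: 47.3
tcp_pos: [0.662, 0.0461, 0.2865]
tcp_rot: [3.141, 0.001, -0.094]
wrist_force: [-0.2, 0.2, -1.6]
grip_width: 0.245
grasp_force: 30.0
```

Run:
```python
from h import *
s,im=snap('wrist','w16'); m=model('wrist',s); b=blanks(im,m,s['tcp_pos'][2]-.204+.012); print(b[:3],s['tcp_pos'],s['grip_width'])
g=plate2w(.0525-.030-.014-.004,NY[1]-.012-.005); goto(*g,.2155,PT); print('blank centre target w/gap',plate2w(.0185,NY[1]-.017))
```

```text
[(0.6764, 0.0445, np.float32(3.047), 59.6, 23.7)] [0.66200506 0.04606166 0.28646223] 0.24521132414447
slide units [0.03 0.06 2.37] turn z units 0.01 level [0. 0. 0.] now [0.662  0.046  0.2866] -0.0927
blank centre target w/gap [0.67651998 0.04283144]
```

servo_tool --steps '[{"grip":1,"slide":[0.03,0.06,0.9],"turn":[0,0,0]},{"grip":1,"slide":[0,0,0.8],"turn":[0,0,0]},{"grip":1,"slide":[0,0,0.5],"turn":[0,0,0]},{"grip":1,"slide":[0,0,0.18],"turn":[0,0,0]},{"grip":1,"slide":[0,0,0],"turn":[0,0,0]}]'

```text
time: 47.98
tcp_pos: [0.6631, 0.0438, 0.2159]
tcp_rot: [-3.141, -0.0, -0.094]
wrist_force: [-0.3, -0.2, -0.5]
grip_width: 0.252
grasp_force: 30.0
```

servo_tool --steps '[{"grip":0.3,"slide":[0,0,0],"turn":[0,0,0]},{"grip":0.3,"slide":[0,0,0],"turn":[0,0,0]},{"grip":0.3,"slide":[0,0,-0.7],"turn":[0,0,0]},{"grip":0.3,"slide":[0,0,-1],"turn":[0,0,0]},{"grip":0.3,"slide":[0,0,0],"turn":[0,0,0]}]'

```text
time: 48.6
tcp_pos: [0.6636, 0.0436, 0.27]
tcp_rot: [-3.141, -0.004, -0.094]
wrist_force: [-0.8, 0.1, -0.5]
grip_width: 0.354
grasp_force: 0.0
```

Run:
```python
from h import *
s,im=snap('wrist','w17'); m=model('wrist',s); print(blanks(im,m,.022)[:3],s['tcp_pos'])
g=plate2w(.036,NY[1]-.024-.0125-.012); goto(*g,.2125,PT)
```

```text
[(0.6758, 0.0425, np.float32(3.051), 59.9, 23.2), (0.674, -0.0388, np.float32(3.043), 58.8, 26.0), (0.8156, 0.1828, np.float32(1.422), 51.3, 18.8)] [0.66361362 0.04359912 0.27002497]
slide units [1.02 1.05 1.87] turn z units 0.0 level [-0.01 -0.02  0.  ] now [0.6632 0.0439 0.2686] -0.0941
```

servo_tool --steps '[{"grip":1,"slide":[0.5,0.6,-0.3],"turn":[0,0,0]},{"grip":1,"slide":[0.5,0.5,0],"turn":[0,0,0]},{"grip":1,"slide":[0,0,0],"turn":[0,0,0]},{"grip":1,"slide":[0,0,0.8],"turn":[0,0,0]},{"grip":1,"slide":[0,0,1],"turn":[0,0,0]}]' --squeeze 20

```text
time: 49.28
tcp_pos: [0.6891, 0.0094, 0.22]
tcp_rot: [-3.141, 0.0, -0.093]
wrist_force: [1.1, 0.6, 0.2]
grip_width: 0.005
grasp_force: 0.0
```

servo_tool --steps '[{"grip":1,"slide":[0,0,0.37],"turn":[0,0,0]},{"grip":1,"slide":[0,-0.1,0],"turn":[0,0,0]},{"grip":1,"slide":[0,-0.1,0],"turn":[0,0,0]},{"grip":1,"slide":[0,-0.1,0],"turn":[0,0,0]},{"grip":1,"slide":[0,-0.1,0],"turn":[0,0,0]}]'

```text
time: 49.9
tcp_pos: [0.6907, 0.0206, 0.2105]
tcp_rot: [3.141, 0.0, -0.094]
wrist_force: [-0.0, 0.1, -0.2]
grip_width: 0.005
grasp_force: 0.3
```

servo_tool --steps '[{"grip":1,"slide":[0,-0.05,0],"turn":[0,0,0]},{"grip":1,"slide":[0,-0.05,0],"turn":[0,0,0]},{"grip":1,"slide":[0,0,0],"turn":[0,0,0]},{"grip":1,"slide":[0,0,0],"turn":[0,0,0]},{"grip":1,"slide":[0,0,0],"turn":[0,0,0]}]'

```text
time: 50.52
tcp_pos: [0.6906, 0.0223, 0.2105]
tcp_rot: [3.14, 0.001, -0.095]
wrist_force: [-3.2, -5.0, 0.4]
grip_width: 0.004
grasp_force: 2.6
```

Run:
```python
from h import *
goto(*plate2w(.036,NY[1]-.0365),.2125,PT); print(manip.get_state()['wrist_force'])
```

```text
slide units [ 0.05  0.01 -0.07] turn z units -0.01 level [0.01 0.01 0.  ] now [0.6906 0.0223 0.2105] -0.0951
[-3.17696234 -4.99701456  0.41176325]
```

Contact is at the nominal position. I'll press a little more, then push the end.

servo_tool --steps '[{"grip":1,"slide":[0,-0.06,0],"turn":[0,0,0]},{"grip":1,"slide":[0,-0.06,0],"turn":[0,0,0]},{"grip":1,"slide":[0,0,0],"turn":[0,0,0]},{"grip":1,"slide":[0,0,0],"turn":[0,0,0]},{"grip":1,"slide":[0,0,0],"turn":[0,0,0]}]'

```text
time: 51.15
tcp_pos: [0.6905, 0.0235, 0.2108]
tcp_rot: [3.137, 0.001, -0.097]
wrist_force: [-6.7, -15.6, 3.3]
grip_width: 0.009
grasp_force: 8.2
```

servo_tool --steps '[{"grip":1,"slide":[0,0.3,0],"turn":[0,0,0]},{"grip":1,"slide":[0,0.2,-0.5],"turn":[0,0,0]},{"grip":1,"slide":[0,0,-1],"turn":[0,0,0]},{"grip":1,"slide":[0,0,-0.6],"turn":[0,0,0]},{"grip":1,"slide":[0,0,0],"turn":[0,0,0]}]'

```text
time: 51.78
tcp_pos: [0.6904, 0.0121, 0.2752]
tcp_rot: [-3.141, -0.002, -0.094]
wrist_force: [0.6, 0.5, -1.5]
grip_width: 0.003
grasp_force: 0.0
```

Run:
```python
from h import *
s,im=snap('wrist','w18'); m=model('wrist',s); print(blanks(im,m,.022)[:3],s['tcp_pos'],plate2w(.0225,NY[1]-.012))
goto(*plate2w(-.0075-.008-.012,NY[1]-.012),.2125,PT); print('contact',plate2w(-.0155,NY[1]-.012))
```

```text
[(0.6759, 0.0472, np.float32(3.062), 60.9, 24.2), (0.6741, -0.0395, np.float32(3.041), 59.2, 24.8)] [0.69035886 0.01206753 0.27522642] [0.68097301 0.04743259]
slide units [-2.08 -1.14  2.05] turn z units 0.01 level [-0.01 -0.01  0.  ] now [0.69   0.0123 0.274 ] -0.0937
contact [0.64314184 0.05101068]
```

servo_tool --steps '[{"grip":1,"slide":[-0.7,-0.38,0],"turn":[0,0,0]},{"grip":1,"slide":[-0.7,-0.38,0],"turn":[0,0,0]},{"grip":1,"slide":[-0.68,-0.38,0.3],"turn":[0,0,0]},{"grip":1,"slide":[0,0,0.8],"turn":[0,0,0]},{"grip":1,"slide":[0,0,0.8],"turn":[0,0,0]}]'

```text
time: 52.45
tcp_pos: [0.6311, 0.0519, 0.2146]
tcp_rot: [3.141, 0.001, -0.094]
wrist_force: [1.2, 0.3, 0.1]
grip_width: 0.004
grasp_force: 0.0
```

servo_tool --steps '[{"grip":1,"slide":[0.05,0,0.14],"turn":[0,0,0]},{"grip":1,"slide":[0.1,0,0],"turn":[0,0,0]},{"grip":1,"slide":[0.1,0,0],"turn":[0,0,0]},{"grip":1,"slide":[0.1,0,0],"turn":[0,0,0]},{"grip":1,"slide":[0,0,0],"turn":[0,0,0]}]'

```text
time: 53.08
tcp_pos: [0.6418, 0.0508, 0.2127]
tcp_rot: [-3.141, -0.001, -0.094]
wrist_force: [0.1, -0.5, 0.0]
grip_width: 0.006
grasp_force: 0.0
```

servo_tool --steps '[{"grip":1,"slide":[0.05,0,0],"turn":[0,0,0]},{"grip":1,"slide":[0.05,0,0],"turn":[0,0,0]},{"grip":1,"slide":[0.04,0,0],"turn":[0,0,0]},{"grip":1,"slide":[0,0,0],"turn":[0,0,0]},{"grip":1,"slide":[0,0,0],"turn":[0,0,0]}]'

```text
time: 53.7
tcp_pos: [0.6435, 0.0504, 0.212]
tcp_rot: [-3.141, 0.006, -0.094]
wrist_force: [-22.2, 2.2, 15.6]
grip_width: 0.006
grasp_force: 11.2
```

servo_tool --steps '[{"grip":1,"slide":[-0.4,0,0],"turn":[0,0,0]},{"grip":1,"slide":[0,0,-1],"turn":[0,0,0]},{"grip":0,"slide":[0,0,-1],"turn":[0,0,0]},{"grip":-0.2,"slide":[0,0,-1],"turn":[0,0,0]},{"grip":-0.2,"slide":[0,0,-1],"turn":[0,0,0]}]'

```text
time: 54.32
tcp_pos: [0.6336, 0.0517, 0.3335]
tcp_rot: [-3.141, -0.001, -0.094]
wrist_force: [0.3, 0.8, -0.0]
grip_width: 0.287
grasp_force: 0.0
```

Run:
```python
from h import *
s,im=snap('wrist','w19'); m=model('wrist',s); print(blanks(im,m,.022)[:3],plate2w(.0225,NY[1]-.012),s['tcp_pos'])
```

```text
[(0.6734, -0.0396, np.float32(3.041), 59.4, 25.4), (0.6814, 0.0473, np.float32(3.041), 59.1, 23.5)] [0.68097301 0.04743259] [0.63358347 0.05165365 0.33351824]
```

servo_tool --steps '[{"grip":-0.2,"slide":[-0.9,-0.9,0],"turn":[0,0,0]},{"grip":-0.2,"slide":[-0.9,-0.9,0],"turn":[0,0,0]},{"grip":-0.2,"slide":[-0.9,-0.9,0],"turn":[0,0,0]},{"grip":-0.2,"slide":[-0.9,-0.9,0],"turn":[0,0,0]},{"grip":-0.2,"slide":[-0.9,-0.9,0],"turn":[0,0,0]}]'

```text
time: 55.0
tcp_pos: [0.5111, 0.1996, 0.3324]
tcp_rot: [-3.141, -0.001, -0.094]
wrist_force: [0.3, 0.7, -1.3]
grip_width: 0.601
grasp_force: 0.0
```

servo_tool --steps '[{"grip":-0.2,"slide":[0,0,0],"turn":[0,0,-1]},{"grip":-0.2,"slide":[0,0,0],"turn":[0,0,-1]},{"grip":-0.2,"slide":[0,0,0],"turn":[0,0,-1]},{"grip":-0.2,"slide":[0,0,0],"turn":[0,0,-1]},{"grip":-0.2,"slide":[0,0,0],"turn":[0,0,-1]}]'

```text
time: 55.62
tcp_pos: [0.5119, 0.1987, 0.3325]
tcp_rot: [-3.141, -0.001, 0.51]
wrist_force: [0.6, -0.8, -0.0]
grip_width: 0.602
grasp_force: 0.0
```

servo_tool --steps '[{"grip":-0.2,"slide":[0,0,0],"turn":[0,0,-1]},{"grip":-0.2,"slide":[0,0,0],"turn":[0,0,-1]},{"grip":-0.2,"slide":[0,0,0],"turn":[0,0,-1]},{"grip":-0.2,"slide":[0,0,0],"turn":[0,0,-1]},{"grip":-0.2,"slide":[0,0,0],"turn":[0,0,-1]}]'

```text
time: 56.25
tcp_pos: [0.5119, 0.1987, 0.3324]
tcp_rot: [3.141, -0.001, 1.11]
wrist_force: [0.2, 0.2, 0.2]
grip_width: 0.602
grasp_force: 0.0
```

servo_tool --steps '[{"grip":-0.2,"slide":[0,0,0],"turn":[0,0,-1]},{"grip":-0.2,"slide":[0,0,0],"turn":[0,0,-1]},{"grip":-0.2,"slide":[0,0,0],"turn":[0,0,-0.6]},{"grip":-0.2,"slide":[0,0,0],"turn":[0,0,0]},{"grip":-0.2,"slide":[0,0,0],"turn":[0,0,0]}]'

```text
time: 56.88
tcp_pos: [0.512, 0.1986, 0.3324]
tcp_rot: [3.141, -0.0, 1.416]
wrist_force: [0.1, -0.2, 1.2]
grip_width: 0.599
grasp_force: 0.0
```

Run:
```python
from h import *
s,im=snap('wrist','w20'); m=model('wrist',s); bl=blanks(im,m); print(bl,s['tcp_pos'],s['joint_pos'].round(2))
for b in bl:
    g=(b[0]-.014*np.cos(b[2]),b[1]-.014*np.sin(b[2])); print(np.round(g,4)); goto(*g,.204,b[2])
```

```text
[(0.4873, 0.2374, np.float32(1.423), 60.1, 24.2)] [0.5119838  0.19864129 0.33237291] [-1.11  0.39  0.78  1.99 -0.35  0.9  -0.3 ]
[0.4852 0.2236]
slide units [ 0.68 -1.01  4.28] turn z units -0.06 level [ 0. -0. -0.] now [0.512  0.1987 0.3324] 1.4163
```

servo_tool --steps '[{"grip":-0.2,"slide":[0.68,-1,0],"turn":[0,0,-0.06]},{"grip":-0.2,"slide":[0,0,1],"turn":[0,0,0]},{"grip":-0.2,"slide":[0,0,1],"turn":[0,0,0]},{"grip":-0.2,"slide":[0,0,1],"turn":[0,0,0]},{"grip":-0.2,"slide":[0,0,0.8],"turn":[0,0,0]}]'

```text
time: 57.55
tcp_pos: [0.4853, 0.2235, 0.2172]
tcp_rot: [-3.141, 0.001, 1.424]
wrist_force: [-0.6, 0.5, -0.2]
grip_width: 0.602
grasp_force: 0.0
```

servo_tool --steps '[{"grip":-0.2,"slide":[0,0,0.42],"turn":[0,0,0]},{"grip":1,"slide":[0,0,0],"turn":[0,0,0]},{"grip":1,"slide":[0,0,0],"turn":[0,0,0]},{"grip":1,"slide":[0,0,0],"turn":[0,0,0]},{"grip":1,"slide":[0,0,0],"turn":[0,0,0]}]' --squeeze 30

```text
time: 58.18
tcp_pos: [0.4856, 0.2236, 0.2064]
tcp_rot: [3.141, -0.001, 1.425]
wrist_force: [-1.0, 0.4, 6.7]
grip_width: 0.249
grasp_force: 30.0
```

servo_tool --steps '[{"grip":1,"slide":[0,0,0],"turn":[0,0,0]},{"grip":1,"slide":[0,0,0],"turn":[0,0,0]},{"grip":1,"slide":[0,0,-0.7],"turn":[0,0,0]},{"grip":1,"slide":[0,0,-1],"turn":[0,0,0]},{"grip":1,"slide":[0,0,-1],"turn":[0,0,0]}]'

```text
time: 58.8
tcp_pos: [0.4854, 0.2233, 0.2877]
tcp_rot: [-3.141, 0.0, 1.425]
wrist_force: [0.5, -0.1, -1.2]
grip_width: 0.251
grasp_force: 30.0
```

Run:
```python
from h import *
s,im=snap('wrist','w21'); m=model('wrist',s); print(blanks(im,m,s['tcp_pos'][2]-.204+.012)[:2],s['tcp_pos'],s['grip_width'])
g=plate2w(.0525-.030-.014-.004,NY[0]-.012-.005); goto(*g,.287,PT)
```

```text
[(0.4873, 0.2388, np.float32(1.416), 60.9, 23.9)] [0.48537768 0.22328357 0.28767456] 0.25050089027260436
slide units [-2.12  6.53  0.14] turn z units 12.65 level [ 0.02 -0.02 -0.  ] now [0.4864 0.2233 0.2908] 1.4241
```

servo_tool --steps '[{"grip":1,"slide":[-0.3,0.93,0],"turn":[0,0,0]},{"grip":1,"slide":[-0.3,0.93,0],"turn":[0,0,0]},{"grip":1,"slide":[-0.3,0.93,0],"turn":[0,0,0]},{"grip":1,"slide":[-0.3,0.93,0],"turn":[0,0,0]},{"grip":1,"slide":[-0.3,0.93,0],"turn":[0,0,0]}]'

```text
time: 59.48
tcp_pos: [0.6176, 0.1582, 0.2864]
tcp_rot: [-3.141, 0.0, 1.425]
wrist_force: [-0.2, 0.2, -1.6]
grip_width: 0.247
grasp_force: 30.0
```

servo_tool --steps '[{"grip":1,"slide":[-0.3,0.93,0],"turn":[0,0,0]},{"grip":1,"slide":[-0.3,0.93,0],"turn":[0,0,0]},{"grip":1,"slide":[0,0,0],"turn":[0,0,1]},{"grip":1,"slide":[0,0,0],"turn":[0,0,1]},{"grip":1,"slide":[0,0,0],"turn":[0,0,1]}]'

```text
time: 60.1
tcp_pos: [0.6695, 0.1326, 0.2863]
tcp_rot: [-3.141, 0.0, 1.061]
wrist_force: [-0.6, 0.7, -0.8]
grip_width: 0.252
grasp_force: 30.0
```

servo_tool --steps '[{"grip":1,"slide":[0,0,0],"turn":[0,0,1]},{"grip":1,"slide":[0,0,0],"turn":[0,0,1]},{"grip":1,"slide":[0,0,0],"turn":[0,0,1]},{"grip":1,"slide":[0,0,0],"turn":[0,0,1]},{"grip":1,"slide":[0,0,0],"turn":[0,0,1]}]'

```text
time: 60.72
tcp_pos: [0.6694, 0.1329, 0.2864]
tcp_rot: [-3.141, 0.0, 0.461]
wrist_force: [0.3, 0.7, -2.0]
grip_width: 0.247
grasp_force: 30.0
```

servo_tool --steps '[{"grip":1,"slide":[0,0,0],"turn":[0,0,1]},{"grip":1,"slide":[0,0,0],"turn":[0,0,1]},{"grip":1,"slide":[0,0,0],"turn":[0,0,1]},{"grip":1,"slide":[0,0,0],"turn":[0,0,1]},{"grip":1,"slide":[0,0,0],"turn":[0,0,0.65]}]'

```text
time: 61.35
tcp_pos: [0.6694, 0.1329, 0.2863]
tcp_rot: [3.141, 0.0, -0.096]
wrist_force: [-0.1, -0.3, -2.4]
grip_width: 0.25
grasp_force: 30.0
```

Run:
```python
from h import *
s,im=snap('wrist','w22'); m=model('wrist',s); b=blanks(im,m,s['tcp_pos'][2]-.204+.012); print(b[:3],s['tcp_pos'],s['grip_width'])
g=plate2w(.0525-.030-.014-.004,NY[0]-.012-.005); goto(*g,.2155,PT); print('blank centre target w/gap',plate2w(.0185,NY[0]-.017))
```

```text
[(0.6849, 0.1315, np.float32(3.047), 60.4, 24.1)] [0.66941956 0.13288744 0.28629825] 0.25046285932435297
slide units [0.05 0.04 2.36] turn z units -0.04 level [0.   0.01 0.  ] now [0.6694 0.133  0.2862] -0.0994
blank centre target w/gap [0.68480609 0.13044046]
```

servo_tool --steps '[{"grip":1,"slide":[0,0.05,0.9],"turn":[0,0,0]},{"grip":1,"slide":[0,0,0.8],"turn":[0,0,0]},{"grip":1,"slide":[0,0,0.5],"turn":[0,0,0]},{"grip":1,"slide":[0,0,0.17],"turn":[0,0,0]},{"grip":1,"slide":[0,0,0],"turn":[0,0,0]}]'

```text
time: 62.02
tcp_pos: [0.6696, 0.131, 0.216]
tcp_rot: [-3.141, -0.0, -0.093]
wrist_force: [-0.5, 0.2, -0.4]
grip_width: 0.252
grasp_force: 30.0
```

servo_tool --steps '[{"grip":0.3,"slide":[0,0,0],"turn":[0,0,0]},{"grip":0.3,"slide":[0,0,0],"turn":[0,0,0]},{"grip":0.3,"slide":[0,0,-0.7],"turn":[0,0,0]},{"grip":0.3,"slide":[0,0,-1],"turn":[0,0,0]},{"grip":0.3,"slide":[0,0,0],"turn":[0,0,0]}]'

```text
time: 62.65
tcp_pos: [0.6702, 0.1309, 0.2701]
tcp_rot: [-3.14, -0.004, -0.093]
wrist_force: [0.2, 0.3, -0.3]
grip_width: 0.351
grasp_force: 0.0
```

Run:
```python
from h import *
s,im=snap('wrist','w23'); m=model('wrist',s); print(blanks(im,m,.022)[:3],s['tcp_pos'])
g=plate2w(.036,NY[0]-.024-.0125-.012); goto(*g,.2125,PT)
```

```text
[(0.6833, 0.1299, np.float32(3.056), 60.4, 23.4), (0.6738, -0.0364, np.float32(3.039), 59.5, 30.3), (0.6817, 0.0488, np.float32(3.037), 59.4, 25.9)] [0.67020442 0.13089695 0.2701189 ]
slide units [1.08 1.03 1.87] turn z units 0.01 level [-0.01 -0.02  0.  ] now [0.6698 0.1312 0.2686] -0.093
```

servo_tool --steps '[{"grip":1,"slide":[0.55,0.55,-0.3],"turn":[0,0,0]},{"grip":1,"slide":[0.53,0.53,0],"turn":[0,0,0]},{"grip":1,"slide":[0,0,0],"turn":[0,0,0]},{"grip":1,"slide":[0,0,0.8],"turn":[0,0,0]},{"grip":1,"slide":[0,0,1],"turn":[0,0,0]}]' --squeeze 20

```text
time: 63.32
tcp_pos: [0.6982, 0.097, 0.2202]
tcp_rot: [-3.141, 0.0, -0.092]
wrist_force: [0.3, 0.8, -0.6]
grip_width: 0.007
grasp_force: 0.0
```

servo_tool --steps '[{"grip":1,"slide":[0,0,0.34],"turn":[0,0,0]},{"grip":1,"slide":[0,-0.1,0],"turn":[0,0,0]},{"grip":1,"slide":[0,-0.1,0],"turn":[0,0,0]},{"grip":1,"slide":[0,-0.1,0],"turn":[0,0,0]},{"grip":1,"slide":[0,-0.1,0],"turn":[0,0,0]}]'

```text
time: 63.95
tcp_pos: [0.6998, 0.1081, 0.2116]
tcp_rot: [3.141, -0.0, -0.093]
wrist_force: [-0.3, -0.5, -0.9]
grip_width: 0.005
grasp_force: 0.3
```

servo_tool --steps '[{"grip":1,"slide":[0,-0.05,0],"turn":[0,0,0]},{"grip":1,"slide":[0,-0.05,0],"turn":[0,0,0]},{"grip":1,"slide":[0,0,0],"turn":[0,0,0]},{"grip":1,"slide":[0,0,0],"turn":[0,0,0]},{"grip":1,"slide":[0,0,0],"turn":[0,0,0]}]'

```text
time: 64.58
tcp_pos: [0.6997, 0.1098, 0.2114]
tcp_rot: [3.14, 0.001, -0.094]
wrist_force: [-3.9, -5.8, 1.4]
grip_width: 0.006
grasp_force: 2.8
```

servo_tool --steps '[{"grip":1,"slide":[0,-0.05,0],"turn":[0,0,0]},{"grip":1,"slide":[0,-0.04,0],"turn":[0,0,0]},{"grip":1,"slide":[0,0,0],"turn":[0,0,0]},{"grip":1,"slide":[0,0,0],"turn":[0,0,0]},{"grip":1,"slide":[0,0,0],"turn":[0,0,0]}]'

```text
time: 65.2
tcp_pos: [0.6996, 0.1108, 0.2115]
tcp_rot: [3.138, 0.001, -0.096]
wrist_force: [-6.3, -11.9, 4.1]
grip_width: 0.006
grasp_force: 6.7
```

Run:
```python
from h import *
goto(*plate2w(.036,NY[0]-.0365),.2125,PT); print(manip.get_state()['wrist_force'])
```

```text
slide units [ 0.03  0.04 -0.03] turn z units -0.01 level [0.03 0.01 0.  ] now [0.6996 0.1108 0.2115] -0.0956
[ -6.29419317 -11.94250392   4.08830363]
```

Now the end push, with the same offsets as in bay 2.

servo_tool --steps '[{"grip":1,"slide":[0,0.3,0],"turn":[0,0,0]},{"grip":1,"slide":[0,0.2,-0.5],"turn":[0,0,0]},{"grip":1,"slide":[0,0,-1],"turn":[0,0,0]},{"grip":1,"slide":[0,0,-0.6],"turn":[0,0,0]},{"grip":1,"slide":[0,0,0],"turn":[0,0,0]}]'

```text
time: 65.82
tcp_pos: [0.6993, 0.0988, 0.2762]
tcp_rot: [-3.14, -0.002, -0.093]
wrist_force: [-0.1, 0.5, -1.2]
grip_width: 0.004
grasp_force: 0.0
```

Run:
```python
from h import *
s,im=snap('wrist','w24'); m=model('wrist',s); print(blanks(im,m,.022)[:3],plate2w(.0225,NY[0]-.012))
goto(*plate2w(-.0075-.008-.012,NY[0]-.012),.2125,PT)
```

```text
[(0.6831, 0.1343, np.float32(3.085), 61.6, 24.3), (0.6741, -0.0375, np.float32(3.033), 59.7, 27.8), (0.6821, 0.0481, np.float32(3.043), 59.5, 24.6)] [0.68925912 0.13504161]
slide units [-2.1  -1.17  2.08] turn z units 0.01 level [-0.01 -0.01  0.  ] now [0.699  0.0989 0.2749] -0.0926
```

servo_tool --steps '[{"grip":1,"slide":[-0.7,-0.38,0],"turn":[0,0,0]},{"grip":1,"slide":[-0.7,-0.38,0],"turn":[0,0,0]},{"grip":1,"slide":[-0.68,-0.38,0.3],"turn":[0,0,0]},{"grip":1,"slide":[0,0,0.8],"turn":[0,0,0]},{"grip":1,"slide":[0,0,0.8],"turn":[0,0,0]}]'

```text
time: 66.5
tcp_pos: [0.64, 0.1385, 0.2155]
tcp_rot: [3.141, 0.001, -0.093]
wrist_force: [-0.5, 0.2, 0.0]
grip_width: 0.005
grasp_force: 0.0
```

servo_tool --steps '[{"grip":1,"slide":[0.05,0,0.14],"turn":[0,0,0]},{"grip":1,"slide":[0.1,0,0],"turn":[0,0,0]},{"grip":1,"slide":[0.1,0,0],"turn":[0,0,0]},{"grip":1,"slide":[0.1,0,0],"turn":[0,0,0]},{"grip":1,"slide":[0,0,0],"turn":[0,0,0]}]'

```text
time: 67.12
tcp_pos: [0.6502, 0.1373, 0.2136]
tcp_rot: [-3.141, 0.001, -0.093]
wrist_force: [-6.1, -0.1, 3.4]
grip_width: 0.006
grasp_force: 3.3
```

servo_tool --steps '[{"grip":1,"slide":[0.05,0,0],"turn":[0,0,0]},{"grip":1,"slide":[0.05,0,0],"turn":[0,0,0]},{"grip":1,"slide":[0.03,0,0],"turn":[0,0,0]},{"grip":1,"slide":[0,0,0],"turn":[0,0,0]},{"grip":1,"slide":[0,0,0],"turn":[0,0,0]}]'

```text
time: 67.75
tcp_pos: [0.6519, 0.137, 0.2134]
tcp_rot: [-3.14, 0.008, -0.093]
wrist_force: [-29.9, 1.8, 22.8]
grip_width: 0.002
grasp_force: 15.0
```

servo_tool --steps '[{"grip":1,"slide":[-0.4,0,0],"turn":[0,0,0]},{"grip":1,"slide":[0,0,-1],"turn":[0,0,0]},{"grip":1,"slide":[0,0.2,-1],"turn":[0,0,0]},{"grip":1,"slide":[0,0,0],"turn":[0,0,0]},{"grip":1,"slide":[0,0,0],"turn":[0,0,0]}]'

```text
time: 68.38
tcp_pos: [0.6417, 0.1325, 0.2731]
tcp_rot: [-3.141, -0.0, -0.093]
wrist_force: [0.9, 1.1, 0.1]
grip_width: 0.008
grasp_force: 0.0
```

Run:
```python
from h import *
s,im=snap('wrist','w25'); m=model('wrist',s); print(blanks(im,m,.022)[:3],[plate2w(.0225,NY[i]-.012).round(4).tolist() for i in range(3)],s['tcp_pos'])
q=[(*plate2w(.0525,.156),.018),(*plate2w(.0225,.156),.018),(*plate2w(.0525,.068),.018),(*plate2w(.0225,.068),.018)]; print(to_px(q,m).round().tolist())
c=im[130:330]; cv2.imwrite('pics/c25.png',cv2.resize(im[130:310,140:460],(800,450),interpolation=2))
```

```text
[(0.6738, -0.0371, np.float32(3.013), 59.5, 30.7), (0.6816, 0.0487, np.float32(3.045), 58.6, 25.8), (0.6894, 0.1345, np.float32(3.054), 59.3, 23.6)] [[0.6893, 0.135], [0.681, 0.0474], [0.6727, -0.0402]] [0.64174508 0.13254644 0.27308938]
[[295.0, 130.0], [296.0, 182.0], [450.0, 130.0], [446.0, 182.0]]
```

View pics/c25.png

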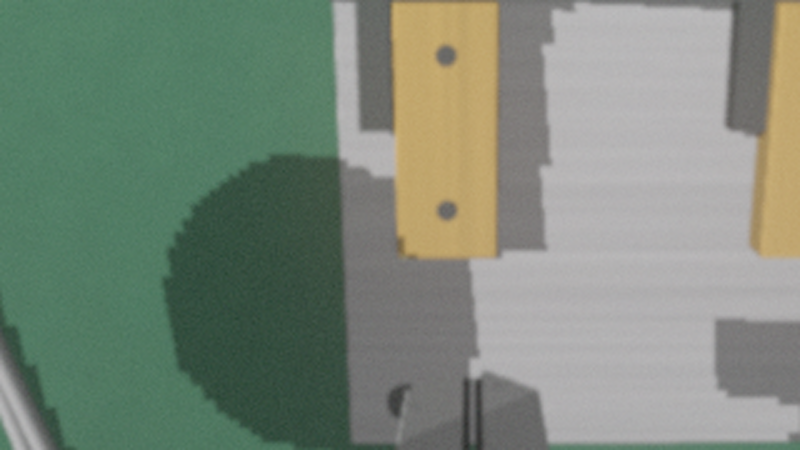

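servo_tool --steps '[{"grip":1,"slide":[0,0.9,-0.4],"turn":[0,0,0]},{"grip":1,"slide":[0,0.9,-0.4],"turn":[0,0,0]},{"grip":1,"slide":[0,0.9,-0.4],"turn":[0,0,0]},{"grip":1,"slide":[0,0,0],"turn":[0,0,0]},{"grip":1,"slide":[0,0,0],"turn":[0,0,0]}]'

```text
time: 69.05
tcp_pos: [0.6343, 0.0512, 0.3094]
tcp_rot: [-3.141, -0.0, -0.094]
wrist_force: [-0.3, 0.5, -0.7]
grip_width: 0.003
grasp_force: 0.0
```

Run:
```python
from h import *
s,im=snap('wrist','w26'); m=model('wrist',s); print(blanks(im,m,.022)[:4],s['tcp_pos'])
for i in range(3):
    L=[(.0525,NY[i],.022),(-.0075,NY[i],.022),(.0525,NY[i],.018),(.0225,NY[i],.018),(.0525,NY[i]-.024,.022),(-.0075,NY[i]-.024,.022)]
    print(i,to_px([(*plate2w(a,b),c) for a,b,c in L],m).round(1).tolist())
hsv=cv2.cvtColor(im,cv2.COLOR_BGR2HSV); b=cv2.inRange(hsv,(12,90,90),(32,255,255)); n,l,st,c=cv2.connectedComponentsWithStats(b)
for i in range(1,n):
    if st[i,4]>800:
        y0,h=st[i,1],st[i,3]; print(st[i],[(int(y),int(np.where(l[y]==i)[0].min()),int(np.where(l[y]==i)[0].max())+1) for y in np.linspace(y0+3,y0+h-4,5).astype(int)])
x0=max(0,min(st[i,0] for i in range(1,n) if st[i,4]>800)-25); y0=min(st[i,1] for i in range(1,n) if st[i,4]>800)-20
cv2.imwrite('pics/c26.png',cv2.resize(im[y0:y0+115,x0:x0+310],(800,297),interpolation=2)); print(x0,y0)
```

```text
[(0.6892, 0.1333, np.float32(3.053), 59.2, 25.4), (0.6735, -0.039, np.float32(3.04), 59.0, 25.5), (0.6814, 0.0474, np.float32(3.044), 58.5, 23.6)] [0.63430485 0.05121762 0.30942344]
0 [[174.2, 129.5], [183.1, 218.9], [176.4, 129.3], [180.8, 174.7], [210.6, 129.1], [217.5, 218.9]]
1 [[309.1, 128.5], [310.3, 218.7], [309.4, 128.4], [310.0, 174.1], [346.3, 128.5], [345.4, 218.7]]
2 [[445.0, 128.9], [438.3, 218.8], [443.3, 128.8], [440.0, 174.3], [481.5, 129.3], [472.8, 218.8]]
[ 310  129   37   89 3028] [(132, 310, 347), (152, 310, 346), (173, 311, 346), (193, 311, 346), (214, 312, 345)]
[ 436  129   45   89 3170] [(132, 444, 481), (152, 442, 479), (173, 441, 477), (193, 438, 475), (214, 437, 473)]
[ 177  130   43   89 3132] [(133, 177, 214), (153, 178, 216), (174, 181, 217), (194, 183, 219), (215, 185, 220)]
152 109
```

View pics/c26.png

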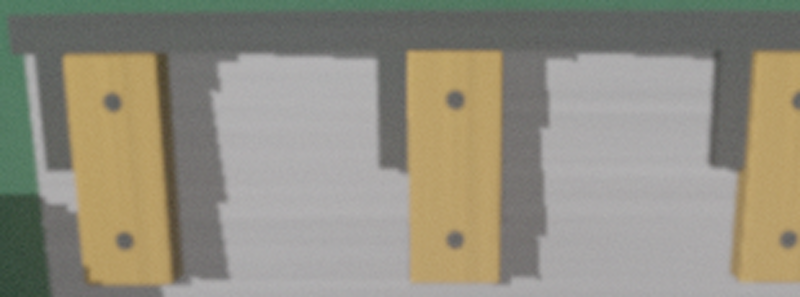

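Bays 2 and 3 look flush (px 310/347 and 444/481, against predictions of 309/346 and 445/481). In bay 1 the blank sits about 3 px, or 2 mm, off its stop, so I'll nudge that one sideways again.

Run:
```python
from h import *
for i in range(3): goto(*plate2w(.034,NY[i]-.0365-.010),.2125,PT); print(plate2w(.034,NY[i]-.0365))
```

```text
slide units [ 1.95 -1.78  3.22] turn z units 0.01 level [-0.  0. -0.] now [0.6343 0.0518 0.3091] -0.0927
[0.6984011  0.10956762]
slide units [1.95 1.15 3.22] turn z units 0.01 level [-0.  0. -0.] now [0.6343 0.0518 0.3091] -0.0927
[0.69011499 0.0219586 ]
slide units [1.94 4.09 3.22] turn z units 0.01 level [-0.  0. -0.] now [0.6343 0.0518 0.3091] -0.0927
[ 0.68182888 -0.06565042]
```

servo_tool --steps '[{"grip":1,"slide":[0.97,-0.89,0],"turn":[0,0,0]},{"grip":1,"slide":[0.97,-0.89,0],"turn":[0,0,0]},{"grip":1,"slide":[0,0,1],"turn":[0,0,0]},{"grip":1,"slide":[0,0,1],"turn":[0,0,0]},{"grip":1,"slide":[0,0,1],"turn":[0,0,0]}]'

```text
time: 69.72
tcp_pos: [0.6971, 0.1003, 0.2177]
tcp_rot: [3.141, 0.001, -0.092]
wrist_force: [0.7, -1.3, -0.3]
grip_width: 0.004
grasp_force: 0.0
```

servo_tool --steps '[{"grip":1,"slide":[0,0,0.2],"turn":[0,0,0]},{"grip":1,"slide":[0,-0.1,0],"turn":[0,0,0]},{"grip":1,"slide":[0,-0.1,0],"turn":[0,0,0]},{"grip":1,"slide":[0,-0.1,0],"turn":[0,0,0]},{"grip":1,"slide":[0,0,0],"turn":[0,0,0]}]'

```text
time: 70.35
tcp_pos: [0.6981, 0.1088, 0.2137]
tcp_rot: [-3.141, -0.0, -0.092]
wrist_force: [-0.2, 0.9, -0.5]
grip_width: 0.007
grasp_force: 0.0
```

servo_tool --steps '[{"grip":1,"slide":[0,-0.05,0],"turn":[0,0,0]},{"grip":1,"slide":[0,-0.05,0],"turn":[0,0,0]},{"grip":1,"slide":[0,-0.03,0],"turn":[0,0,0]},{"grip":1,"slide":[0,0,0],"turn":[0,0,0]},{"grip":1,"slide":[0,0,0],"turn":[0,0,0]}]'

```text
time: 70.97
tcp_pos: [0.6983, 0.1117, 0.2133]
tcp_rot: [3.141, 0.0, -0.094]
wrist_force: [-1.6, -5.4, 1.5]
grip_width: 0.003
grasp_force: 2.4
```

servo_tool --steps '[{"grip":1,"slide":[0,-0.05,0],"turn":[0,0,0]},{"grip":1,"slide":[0,-0.05,0],"turn":[0,0,0]},{"grip":1,"slide":[0,0,0],"turn":[0,0,0]},{"grip":1,"slide":[0,0,0],"turn":[0,0,0]},{"grip":1,"slide":[0,0,0],"turn":[0,0,0]}]'

```text
time: 71.6
tcp_pos: [0.6984, 0.1126, 0.2135]
tcp_rot: [3.138, -0.0, -0.095]
wrist_force: [-3.2, -14.6, 3.7]
grip_width: 0.004
grasp_force: 6.3
```

servo_tool --steps '[{"grip":1,"slide":[0,0.4,0],"turn":[0,0,0]},{"grip":1,"slide":[0,0.2,-1],"turn":[0,0,0]},{"grip":1,"slide":[0,0,-1],"turn":[0,0,0]},{"grip":1,"slide":[-0.6,-0.6,0],"turn":[0,0,0]},{"grip":1,"slide":[0,0,0],"turn":[0,0,0]}]'

```text
time: 72.22
tcp_pos: [0.6803, 0.1188, 0.2733]
tcp_rot: [-3.14, 0.0, -0.091]
wrist_force: [-0.2, 0.1, -0.4]
grip_width: 0.002
grasp_force: 0.0
```

```bash
cat >> h.py <<'E'
def edges(i,s,im):
    m=model('wrist',s); hsv=cv2.cvtColor(im,cv2.COLOR_BGR2HSV); b=cv2.inRange(hsv,(12,90,90),(32,255,255))
    o=[]
    for x in (.047,.03,.010,-.002):
        p=to_px([(*plate2w(x,NY[i]),.022),(*plate2w(x,NY[i]-.024),.022)],m); y=int(round(p[:,1].mean())); a,c=int(p[0,0]-12),int(p[1,0]+12)
        w=np.where(b[y,a:c])[0]; k=24/(p[1,0]-p[0,0]); o.append((round((a+w.min()-p[0,0])*k,1),round((a+w.max()+1-p[1,0])*k,1)))
    p=to_px([(*plate2w(.0525,NY[i]-.012),.022),(*plate2w(-.0075,NY[i]-.012),.022)],m); x=int(p[:,0].mean()+4); w=np.where(b[int(p[0,1])-8:int(p[1,1])+9,x])[0]+int(p[0,1])-8
    print('bay',i+1,'side gaps mm',o,'end gap px',(w.min()-p[0,1]).round(1),(w.max()+1-p[1,1]).round(1))
E
python3 - <<'E'
from h import *
s,im=snap('wrist','w27'); edges(0,s,im); edges(1,s,im); print(blanks(im,model('wrist',s),.022),s['tcp_pos'])
goto(*plate2w(.034,NY[1]-.0365-.010),.2125,PT)
E
```

```text
bay 1 side gaps mm [(np.float64(0.5), np.float64(0.1)), (np.float64(0.6), np.float64(0.0)), (np.float64(0.6), np.float64(0.6)), (np.float64(0.8), np.float64(-10.7))] end gap px -0.1 -8.3
bay 2 side gaps mm [(np.float64(-0.2), np.float64(0.3)), (np.float64(-0.2), np.float64(0.2)), (np.float64(0.7), np.float64(-0.3)), (np.float64(1.6), np.float64(-0.3))] end gap px -0.7 -1.5
[(0.674, -0.0371, np.float32(3.04), 59.3, 29.6), (0.6822, 0.0483, np.float32(3.046), 58.8, 25.4), (0.6894, 0.1348, np.float32(3.049), 59.9, 23.8)] [0.68027429 0.11879191 0.27328359]
slide units [0.61 3.49 2.02] turn z units 0.02 level [-0.01  0.   -0.  ] now [0.6806 0.1179 0.2732] -0.0914
```

servo_tool --steps '[{"grip":1,"slide":[0.15,0.88,0],"turn":[0,0,0]},{"grip":1,"slide":[0.15,0.87,0],"turn":[0,0,0]},{"grip":1,"slide":[0.15,0.87,0],"turn":[0,0,0]},{"grip":1,"slide":[0.15,0.87,0.1],"turn":[0,0,0]},{"grip":1,"slide":[0,0,0.9],"turn":[0,0,0]}]'

```text
time: 72.9
tcp_pos: [0.6896, 0.0073, 0.2444]
tcp_rot: [3.141, -0.003, -0.097]
wrist_force: [1.0, 0.3, -1.0]
grip_width: 0.004
grasp_force: 0.0
```

servo_tool --steps '[{"grip":1,"slide":[0,0,0.9],"turn":[0,0,0.02]},{"grip":1,"slide":[0,0,0.1],"turn":[0,0,0]},{"grip":1,"slide":[0,-0.1,0],"turn":[0,0,0]},{"grip":1,"slide":[0,-0.1,0],"turn":[0,0,0]},{"grip":1,"slide":[0,-0.1,0],"turn":[0,0,0]}]'

```text
time: 73.53
tcp_pos: [0.69, 0.0204, 0.214]
tcp_rot: [-3.141, -0.001, -0.095]
wrist_force: [-0.9, 1.4, -0.1]
grip_width: 0.005
grasp_force: 0.0
```

servo_tool --steps '[{"grip":1,"slide":[0,-0.05,0],"turn":[0,0,0]},{"grip":1,"slide":[0,-0.05,0],"turn":[0,0,0]},{"grip":1,"slide":[0,-0.03,0],"turn":[0,0,0]},{"grip":1,"slide":[0,0,0],"turn":[0,0,0]},{"grip":1,"slide":[0,0,0],"turn":[0,0,0]}]'

```text
time: 74.15
tcp_pos: [0.6902, 0.0236, 0.2133]
tcp_rot: [3.141, -0.0, -0.096]
wrist_force: [-0.9, -1.6, 0.5]
grip_width: 0.003
grasp_force: 0.6
```

servo_tool --steps '[{"grip":1,"slide":[0,-0.05,0],"turn":[0,0,0]},{"grip":1,"slide":[0,-0.03,0],"turn":[0,0,0]},{"grip":1,"slide":[0,0,0],"turn":[0,0,0]},{"grip":1,"slide":[0,0,0],"turn":[0,0,0]},{"grip":1,"slide":[0,0,0],"turn":[0,0,0]}]'

```text
time: 74.78
tcp_pos: [0.6902, 0.0246, 0.2135]
tcp_rot: [3.139, -0.0, -0.097]
wrist_force: [-0.9, -9.3, 1.8]
grip_width: 0.007
grasp_force: 3.6
```

servo_tool --steps '[{"grip":1,"slide":[0,-0.04,0],"turn":[0,0,0]},{"grip":1,"slide":[0,0,0],"turn":[0,0,0]},{"grip":1,"slide":[0,0,0],"turn":[0,0,0]},{"grip":1,"slide":[0,0.4,0],"turn":[0,0,0]},{"grip":1,"slide":[0,0.1,-1],"turn":[0,0,0]}]'

```text
time: 75.4
tcp_pos: [0.6883, 0.0118, 0.2419]
tcp_rot: [3.141, 0.003, -0.096]
wrist_force: [-0.2, 0.1, 0.3]
grip_width: 0.004
grasp_force: 0.0
```

servo_tool --steps '[{"grip":1,"slide":[0,0,-1],"turn":[0,0,0]},{"grip":1,"slide":[0,0.95,0],"turn":[0,0,0]},{"grip":1,"slide":[0,0.95,0],"turn":[0,0,0]},{"grip":1,"slide":[0,0.95,0],"turn":[0,0,0]},{"grip":1,"slide":[0,0,0],"turn":[0,0,0]}]'

```text
time: 76.03
tcp_pos: [0.6803, -0.0754, 0.2736]
tcp_rot: [3.141, -0.0, -0.099]
wrist_force: [-0.6, 0.6, -0.3]
grip_width: 0.005
grasp_force: 0.0
```

Run:
```python
from h import *
goto(*plate2w(.034,NY[2]-.0365-.008),.2125,PT)
```

```text
slide units [ 0.02 -0.06  2.04] turn z units -0.04 level [ 0. -0. -0.] now [ 0.6803 -0.0754  0.2736] -0.099
```

servo_tool --steps '[{"grip":1,"slide":[0,0,0.9],"turn":[0,0,-0.04]},{"grip":1,"slide":[0,0,0.9],"turn":[0,0,0]},{"grip":1,"slide":[0,0,0.2],"turn":[0,0,0]},{"grip":1,"slide":[0,-0.1,0],"turn":[0,0,0]},{"grip":1,"slide":[0,-0.1,0],"turn":[0,0,0]}]'

```text
time: 76.65
tcp_pos: [0.6818, -0.0665, 0.214]
tcp_rot: [3.142, -0.001, -0.091]
wrist_force: [0.6, -0.1, 0.3]
grip_width: 0.003
grasp_force: 0.0
```

servo_tool --steps '[{"grip":1,"slide":[0,-0.1,0],"turn":[0,0,0]},{"grip":1,"slide":[0,-0.05,0],"turn":[0,0,0]},{"grip":1,"slide":[0,-0.05,0],"turn":[0,0,0]},{"grip":1,"slide":[0,0,0],"turn":[0,0,0]},{"grip":1,"slide":[0,0,0],"turn":[0,0,0]}]'

```text
time: 77.28
tcp_pos: [0.682, -0.0623, 0.2141]
tcp_rot: [3.139, -0.002, -0.092]
wrist_force: [0.1, -9.1, 2.0]
grip_width: 0.002
grasp_force: 3.8
```

servo_tool --steps '[{"grip":1,"slide":[0,-0.04,0],"turn":[0,0,0]},{"grip":1,"slide":[0,-0.04,0],"turn":[0,0,0]},{"grip":1,"slide":[0,0,0],"turn":[0,0,0]},{"grip":1,"slide":[0,0,0],"turn":[0,0,0]},{"grip":1,"slide":[0,0,0],"turn":[0,0,0]}]'

```text
time: 77.9
tcp_pos: [0.682, -0.0616, 0.2144]
tcp_rot: [3.137, -0.002, -0.093]
wrist_force: [-1.1, -16.3, 3.2]
grip_width: 0.007
grasp_force: 7.0
```

servo_tool --steps '[{"grip":1,"slide":[0,0.5,0],"turn":[0,0,0]},{"grip":1,"slide":[0,0,-1],"turn":[0,0,0]},{"grip":1,"slide":[0,0,-1],"turn":[0,0,0]},{"grip":1,"slide":[-0.8,-0.8,-1],"turn":[0,0,0]},{"grip":1,"slide":[-0.8,-0.9,0],"turn":[0,0,0]}]'

```text
time: 78.53
tcp_pos: [0.6376, -0.0186, 0.3054]
tcp_rot: [-3.141, -0.003, -0.092]
wrist_force: [0.7, 0.8, -0.6]
grip_width: 0.003
grasp_force: 0.0
```

Run:
```python
from h import *
s,im=snap('wrist','w28'); print(blanks(im,model('wrist',s),.022),s['tcp_pos'])
for i in (1,2): edges(i,s,im)
```

```text
[(0.6884, 0.1356, np.float32(3.052), 59.8, 25.8), (0.6729, -0.0385, np.float32(3.049), 58.3, 23.9), (0.6811, 0.048, np.float32(3.05), 58.6, 24.8)] [ 0.6375547  -0.01858505  0.30543151]
bay 2 side gaps mm [(np.float64(-0.8), np.float64(0.1)), (np.float64(-0.2), np.float64(-0.3)), (np.float64(0.8), np.float64(-0.1)), (np.float64(0.5), np.float64(-0.1))] end gap px 2.1 -0.1
bay 3 side gaps mm [(np.float64(-1.0), np.float64(-1.7)), (np.float64(-0.9), np.float64(-1.2)), (np.float64(0.5), np.float64(-1.3)), (np.float64(-0.0), np.float64(-1.6))] end gap px 1.3 -0.3
```

servo_tool --steps '[{"grip":1,"slide":[0,-0.9,0],"turn":[0,0,0]},{"grip":1,"slide":[0,-0.9,0],"turn":[0,0,0]},{"grip":1,"slide":[0,-0.5,0],"turn":[0,0,0]},{"grip":1,"slide":[0,0,0],"turn":[0,0,0]},{"grip":1,"slide":[0,0,0],"turn":[0,0,0]}]'

```text
time: 79.2
tcp_pos: [0.6438, 0.0494, 0.3034]
tcp_rot: [3.141, -0.0, -0.092]
wrist_force: [0.7, -1.1, -0.6]
grip_width: 0.003
grasp_force: 0.0
```

Run:
```python
from h import *
s,im=snap('wrist','w29'); print(blanks(im,model('wrist',s),.022),s['tcp_pos'])
for i in (0,1,2): edges(i,s,im)
ss,sc=snap('scene','s29'); ss,sd=snap('side','d29')
o=np.zeros((600,800,3),np.uint8); o[:300,:]=cv2.resize(im[105:235,140:487],(800,300),interpolation=2); o[300:,:400]=cv2.resize(sc[210:390,70:310],(400,300)); o[300:,400:]=cv2.resize(sd[90:390,220:460][:180],(400,300)); cv2.imwrite('pics/m29.png',o)
```

```text
[(0.6738, -0.039, np.float32(3.045), 58.2, 25.5), (0.6893, 0.1341, np.float32(3.054), 59.7, 25.2), (0.6816, 0.0473, np.float32(3.048), 59.0, 23.7)] [0.64378453 0.04937567 0.30338822]
bay 1 side gaps mm [(np.float64(0.5), np.float64(1.3)), (np.float64(0.7), np.float64(1.3)), (np.float64(0.7), np.float64(1.1)), (np.float64(0.8), np.float64(0.8))] end gap px 0.3 0.4
bay 2 side gaps mm [(np.float64(0.5), np.float64(0.2)), (np.float64(0.3), np.float64(0.4)), (np.float64(1.3), np.float64(-0.0)), (np.float64(1.2), np.float64(0.1))] end gap px -0.2 -0.7
bay 3 side gaps mm [(np.float64(-0.7), np.float64(0.1)), (np.float64(-0.7), np.float64(-0.1)), (np.float64(-1.9), np.float64(-0.1)), (np.float64(-1.6), np.float64(-0.3))] end gap px 0.0 -1.8
```

View pics/m29.png

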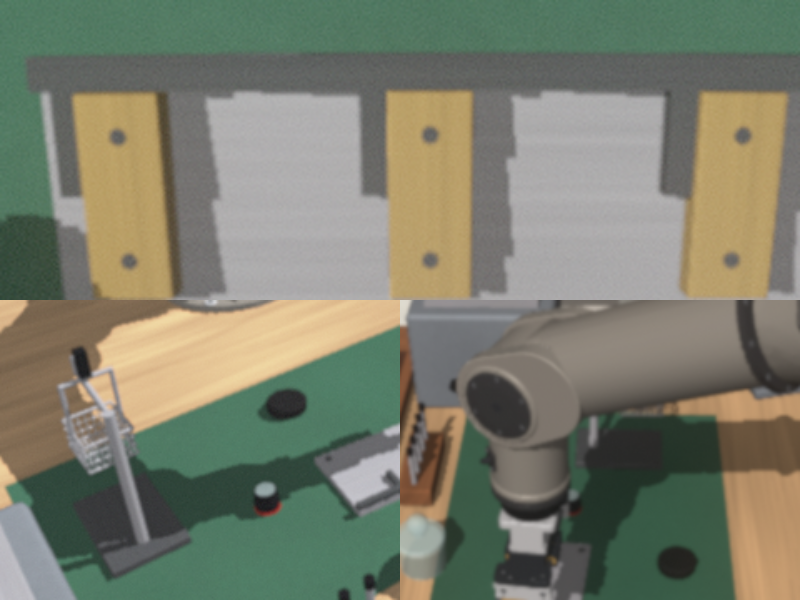

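The picture shows all three blanks against the fence and their stops, and the basket still hanging on the hook. I'm handing in.

```bash
python3 -c "
from workcell import manip
print(manip.close_job())"
```

```text
the job is handed in; nothing more can be done
None
```

I handed the job in at about 79 s of the 210 s: the basket hangs on the drip stand's hook, and the three blanks present sit in bays 1–3. In the last pictures, all three look flush with the fence and their side stops to within about 1 mm, which is as fine as I could measure.

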